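# Nest the steel sample cups

### The job

Put the set of three steel sample cups together where the largest cup stands on the worktop: first stand the medium cup in the large one, then take the small cup out of its slanted white stand and stand it in the medium one. Lower each cup until it stands upright on the floor of the cup round it, without dropping it, and leave the glassware and the other things alone.

Things in the scene. Friction and masses are not known exactly. Their poses are not given: they have to be found in the camera images.
- cup_large_mid (a point): Large, low, open steel cup, round, straight: 76 mm outside diameter (78 over the beaded rim), 40 mm high, wall 3.5 mm (bore 69 mm), floor 5 mm thick, 0.35 kg. It stands loose on the worktop. Point: on its axis, half-way up (20 mm above its underside); z up the axis.
- cup_medium_mid (a point): Medium open steel cup, round, straight: 58 mm outside diameter (60 over the beaded rim), 66 mm high, wall 3 mm (bore 52 mm), floor 5 mm thick, about 0.13 kg. It starts upright on the worktop. Point: on its axis, half-way up (33 mm above its underside); z up the axis. Standing in the large cup its rim is 31 mm above that cup's rim.
- cup_small_mid (a point): Small, tall, open steel cup, round, straight: 42 mm outside diameter (44 over the beaded rim), 92 mm high, wall 3 mm, floor 5 mm thick, about 0.09 kg. It starts in the pocket of the slanted stand, leaning about 26 degrees from vertical (rim about 130 mm above the worktop), mouth up, its upper 57 mm free. Point: on its axis, half-way up (46 mm above its underside); z up the axis. Standing in the medium cup its rim is 31 mm above that cup's rim.
- cup_large: The large cup itself; origin at the centre of its underside.
- cup_medium: The medium cup itself; origin at the centre of its underside.
- cup_small: The small cup itself; origin at the centre of its underside.
- stand: Fixed white stand: a foot 115 x 80 x 8 mm with a square pocket (46 mm wide inside, 35 mm deep, 54 mm outside) that leans 26 degrees from vertical towards the stand's -x, which is roughly towards the robot. Origin at the centre of the foot's underside on the worktop; z up.
- vial: Bystander, loose: small white capped vial, 23 mm in diameter, 46 mm high, upright; origin at its underside.
- reagent_bottle: Bystander, loose: squat white bottle with a blue cap, 38 mm in diameter, 52 mm high, upright; origin at its underside.
- weigh_boat: Bystander, loose: white weighing boat, 62 x 78 x 22 mm; origin at its underside.
- beaker_100: Bystander, loose: glass beaker, 60 x 55 x 70 mm, upright; origin at its underside.

How it is judged:
By the outcome, as a careful person would: the job done as asked, in the order asked, and still so for the second after the job is handed in, with the robot touching nothing.
It also fails if it takes over 69 s, if anything falls off the work surface, if the arm or the gripper's body presses on something with over 40 N, if the wrist force passes 120 N, or if a joint passes its speed limit or range.

### The arm

A 6-joint arm with a two-finger parallel gripper is mounted at the origin on a cart in front of the work surface, level with it; the furniture and walls round the work are solid. World frame = base frame: x ahead of the robot, y to its left, z up, the work surface at z = 0. Lengths are in m, angles in rad, forces in N, time in s.
With the tool pointing down it reaches from about 0.3 to 0.875 m from the base axis. Payload 6.4 kg.
Tool frame: the origin (TCP) lies at the very end of the fingers, on their centre line; the grasp point (between the pads) lies ctrl.pinch_z behind it (ctrl.pinch_z is the distance from the TCP to the grasp point, in m); y points along the fingers, z is the direction in which the jaws open and shut, and the axes are right-handed (so a half turn about y gives the same grasp; the last joint's range is limited). The gripper opens to 85 mm and grips with 20 to 120 N. Pads are 22 mm wide; open, the fingers measure 114 mm over their backs; the gripper's body (76 mm by 85 mm) begins 54 mm behind the grasp point. The pads swing forward as they close: fully open they stand 13 mm farther back than shut.
Start: joints at [-0.206, 0.181, 1.607, -0, 1.354, -0.206], TCP at [0.575, 0, 0.231] pointing down, gripper open.
Joint ranges: [-2.99, 2.99], [-0.89, 2.07], [0.3, 2.58], [-1.14, 4.28], [0, 2.63], [-3.12, 3.12]. Speed limits (rad/s): [2.57, 2.57, 3.01, 3.14, 3.14, 3.14].

### API

Orientations are given as a unit quaternion [w, x, y, z].
In Python, from bench import ctrl gives the robot as it stands.
- The arm moves only by the shell command python3 -m pendant 'ROWS'. ROWS is JSON, one flat list of numbers, 7 for each row, row after row: the shift along the world's x, y, z in m, then the turn, a rotation vector about the world's x, y, z in degrees, then the finger opening in m, from 0 to 0.0854. In form: [tx, ty, tz, rx, ry, rz, hand, tx, ty, tz, rx, ry, rz, hand, ...]. A call has 1 to 12 rows; each row shifts and turns the commanded pose from where the row before left it; what a row does not reach is not made up. A row lasts 1/8 s, in which the tool goes at most 62.5 mm and 10.7 degrees, less where a joint would pass 70% of its speed; a pose out of reach is approached as far as the arm can. A call with a gripper value outside its range is refused whole. The fingers move at their own pace and stop on an object; the grip force is fixed at half the most. Time passes only in rows, so rows that do not move let the fingers close. It gives the time, the measured TCP pose, the force and the opening at its end, in the units of the state.
- ctrl.get_obs(): the state, without advancing time (a new reading comes with each control period).
- ctrl.camera(name): name is "scene" or "side" or "wrist"; returns the picture (480x640x3 uint8, red, green, blue); there is no depth.
- ctrl.camera_info(name): a dict with "fx", "fy", "cx", "cy" (pixels), "k1" (the pictures are not rectified: a ray, as slopes to the right and down, at radius r is drawn at 1 + k1 r^2 times it, then the intrinsics apply), "origin" and "rotation" of the camera in the world; the wrist camera has in their place "tool_from_camera" (4x4, takes a point from camera to tool coordinates, whose origin is the TCP and whose axes are the tool frame's). Camera axes: x right, y down, z forward; pixel columns grow to the right and rows downward; lengths in m; the calibration is good to about 2 mm. A picture is of the moment at which its call begins: read the wrist's pose just before it. camera_info takes no time and is no camera call.
- ctrl.hand_in(): hands the job in, once; it reports no verdict.
Trained networks look in the newest picture that a camera, given by its name, has taken for a name from the list of things; names that differ only in an ending like _2 or _b are one class to them, and where a whole thing is asked for, a point or a joint stands for the part that bears it (a point fixed in the world has none). Each returns a list of dicts, best first, with "score" (0 to 1); they miss things now and then, are a little off and sometimes report something else, mostly with a low value. They report only what shows in the picture. A call takes as long as a camera call.
- ctrl.silhouettes(target, camera): "mask" (480x640 bool, what is visible of it) and "bbox" ([left, top, right, bottom] in pixels, round what is visible of it).
The state is a dict: "time_s": time; "q": joint angles; "dq": joint speeds; "joint_efforts": joint torques, N m; "eef_pos": TCP position; "eef_rot": TCP orientation; "wrist_force": force on the tool from outside, world axes, zero at the start; "torque": the same for the moment, N m; "opening": opening from 0.0 (shut) to 1.0 (fully open).
Only numpy, scipy, OpenCV 4.12 (cv2) and the standard library are available. Lean on these libraries where they do the work, as an engineer would, in place of code of your own. Each camera call takes 0.05 s, during which the arm holds its last target.

## Working session

There is one attempt and no reset: what is moved stays moved. The work goes in short steps, Python scripts to look and compute and a shell command to move; the robot and the scene stay as the last step left them, time stands still between calls to the robot, and variables do not carry over. Pictures are saved under pics/ and viewed, and the job is handed in when it is done.

```bash
ls; mkdir -p pics
python3 - <<'E'
from bench import ctrl
import cv2
o=ctrl.get_obs();print(o)
print(ctrl.pinch_z)
for n in("scene","side","wrist"):
    print(n,ctrl.camera_info(n))
    cv2.imwrite(f"pics/{n}0.png",ctrl.camera(n)[:,:,::-1])
E
```

```text
pics
{'time_s': 0.0, 'q': array([-2.06297141e-01,  1.81536311e-01,  1.60804663e+00,  9.32339907e-06,
        1.35383094e+00, -2.06278739e-01]), 'dq': array([-0.00050939, -0.00191051, -0.00101673,  0.00011907,  0.0002622 ,
       -0.00139997]), 'joint_efforts': array([ 3.41415571e-04, -4.44869328e+01, -3.51340663e+01, -2.51131587e-04,
        9.11703974e-03,  3.43231875e-05]), 'eef_pos': array([5.74419291e-01, 1.43643282e-04, 2.30368171e-01]), 'eef_rot': array([ 0.49964499, -0.50034439,  0.50054557, -0.49946422]), 'wrist_force': array([ 0.28879093,  1.13994074, -0.72941593]), 'torque': array([-0.00203656,  0.02347513,  0.02476085]), 'opening': 1.0001782959041765}
0.0187
scene {'fx': 577.9323932564091, 'fy': 577.9323932564091, 'cx': 308.8587805672512, 'cy': 226.56557361799096, 'k1': -0.18749690429592616, 'origin': array([-0.15720375, -0.57572684,  0.68665267]), 'rotation': array([-0.42692589,  0.79229216, -0.38713212,  0.20034007])}
side {'fx': 542.2810467651564, 'fy': 542.2810467651564, 'cx': 317.68243782749647, 'cy': 241.357091616481, 'k1': -0.11024502913633165, 'origin': array([0.44735177, 0.83659634, 0.50994266]), 'rotation': array([ 0.03877726, -0.04604213,  0.8585582 , -0.50917018])}
wrist {'fx': 340.4105615945061, 'fy': 340.4105615945061, 'cx': 316.6524973055982, 'cy': 238.8071958601225, 'k1': -0.03857778047019301, 'tool_from_camera': array([[ 1.18621231e-03,  9.50773495e-01,  3.09884421e-01,
        -7.81827376e-02],
       [ 9.71971528e-04, -3.09885589e-01,  9.50773357e-01,
        -1.43577076e-01],
       [ 9.99998824e-01, -8.26620221e-04, -1.29171487e-03,
        -4.97770155e-04],
       [ 0.00000000e+00,  0.00000000e+00,  0.00000000e+00,
         1.00000000e+00]])}
```

View pics/scene0.png

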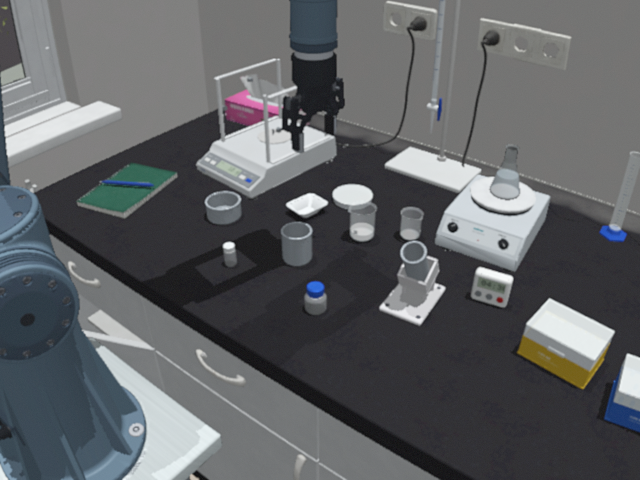

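View pics/side0.png

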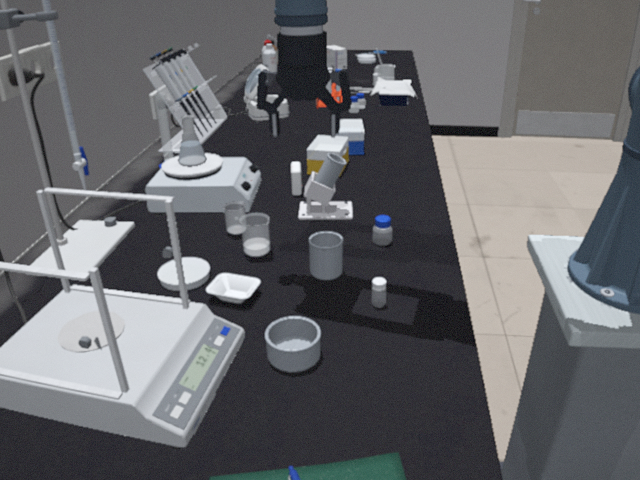

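View pics/wrist0.png

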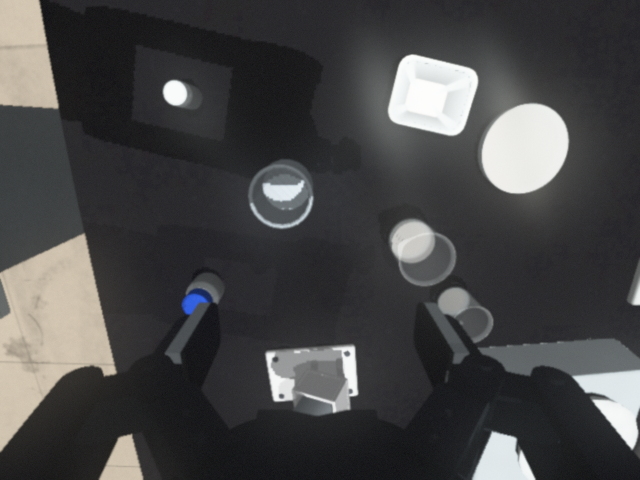

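```bash
cat > h.py <<'E'
from bench import ctrl
import numpy as np, cv2
from scipy.optimize import least_squares
from scipy.spatial.transform import Rotation as R
def rot(q): return R.from_quat(np.r_[q[1:],q[0]]).as_matrix()
def pose(cam,obs):
    i=ctrl.camera_info(cam)
    if cam=="wrist":
        T=np.array(i["tool_from_camera"]);Rt=rot(obs["eef_rot"])
        return Rt@T[:3,:3],Rt@T[:3,3]+obs["eef_pos"],i
    r=np.array(i["rotation"]); 
    return (rot(r) if r.size==4 else r),np.array(i["origin"]),i
def proj(P,cp):
    Rm,o,i=cp; c=(np.atleast_2d(P)-o)@Rm; s=c[:,:2]/c[:,2:]
    s=s*(1+i["k1"]*(s**2).sum(1,keepdims=True))
    return s*[i["fx"],i["fy"]]+[i["cx"],i["cy"]]
def look(cam,targets,save=None):
    obs=ctrl.get_obs(); im=ctrl.camera(cam); cp=pose(cam,obs); out={}
    for t in targets:
        d=ctrl.silhouettes(t,cam)
        out[t]=d
        print(cam,t,[(round(e["score"],2),[int(v) for v in e["bbox"]]) for e in d[:3]])
    return im,cp,out
A=np.linspace(0,2*np.pi,49)[:-1]
def cyl(base,ax,h,r,rr):
    ax=ax/np.linalg.norm(ax);u=np.cross(ax,[0.3,1,0.1]);u/=np.linalg.norm(u);v=np.cross(ax,u)
    c=np.cos(A)[:,None]*u+np.sin(A)[:,None]*v
    return np.vstack([base+r*c,base+h*ax+rr*c])
D=np.stack([np.cos(A[::2]),np.sin(A[::2])],1)
def maskpts(m):
    m=m.astype(np.uint8);n,l,s,_=cv2.connectedComponentsWithStats(m)
    k=1+np.argmax(s[1:,4]); c,_=cv2.findContours((l==k).astype(np.uint8),0,2)
    return max(c,key=len)[:,0,:].astype(float)
def supp(p): return (p@D.T).max(0)
def fit(views,h,r,rr,x0,z0=0):
    S=[(supp(maskpts(m)),cp) for m,cp in views]
    f=lambda p:np.concatenate([supp(proj(cyl(np.array([p[0],p[1],z0]),np.array([0,0,1.]),h,r,rr),cp))-s for s,cp in S])
    s=least_squares(f,x0,loss="soft_l1"); return s.x,np.sqrt((f(s.x)**2).mean()),f(s.x)
SZ=dict(cup_large=(.040,.038,.039),cup_medium=(.066,.029,.030),cup_small=(.092,.021,.022),vial=(.046,.0115,.0115),reagent_bottle=(.052,.019,.019))
E
cat > a.py <<'E'
from h import *
V={}
ims={}
for cam in("scene","side","wrist"):
    im,cp,out=look(cam,["cup_large","cup_medium","vial","reagent_bottle","cup_small","stand"])
    im=im[:,:,::-1].copy()
    for t,d in out.items():
        if d and d[0]["score"]>.5:
            V.setdefault(t,[]).append((cam,d[0]["mask"],cp)); cv2.drawContours(im,cv2.findContours(d[0]["mask"].astype(np.uint8),0,2)[0],-1,(0,0,255),1)
    ims[cam]=(im,cp)
for t in("cup_large","cup_medium","vial","reagent_bottle"):
    for sub in [None,"scene","side","wrist"]:
        v=[(m,c) for n,m,c in V.get(t,[]) if sub in(None,n)]
        if v:
            x,e,_=fit(v,*SZ[t],[.6,.1]); print(t,sub,x.round(4),round(e,2))
# small: base + tilt fit
v=V["cup_small"];st=V["stand"]
import pickle;pickle.dump((V),open("v.pkl","wb"))
cv2.imwrite("pics/a.png",np.hstack([ims["scene"][0][150:350,150:550],ims["side"][0][120:320,200:600]]))
E
python3 a.py
```

```text
scene cup_large []
scene cup_medium [(0.66, [282, 221, 312, 266])]
scene vial [(0.82, [221, 242, 238, 265]), (0.42, [381, 257, 444, 327]), (0.36, [402, 242, 428, 284])]
scene reagent_bottle [(0.89, [302, 281, 324, 313])]
scene cup_small [(0.75, [398, 242, 428, 282])]
scene stand [(0.61, [382, 257, 446, 329])]
side cup_large [(0.95, [267, 316, 320, 373])]
side cup_medium []
side vial [(0.81, [373, 277, 385, 306])]
side reagent_bottle [(0.88, [374, 215, 389, 246])]
side cup_small [(0.59, [314, 152, 344, 187]), (0.31, [209, 273, 260, 302])]
side stand [(0.82, [298, 173, 353, 221])]
wrist cup_large []
wrist cup_medium [(0.78, [248, 156, 315, 227])]
wrist vial [(0.91, [162, 82, 201, 110]), (0.41, [183, 272, 224, 313])]
wrist reagent_bottle [(0.57, [182, 271, 222, 313])]
wrist cup_small [(0.92, [295, 399, 329, 414])]
wrist stand [(0.67, [268, 343, 353, 410])]
cup_large None [0.5639 0.245 ] 1.56
cup_large side [0.5639 0.245 ] 1.56
cup_medium None [0.54   0.0187] 1.11
cup_medium scene [0.5448 0.0216] 0.86
cup_medium wrist [0.5397 0.0186] 0.47
vial None [0.4466 0.1095] 1.43
vial scene [0.4497 0.111 ] 0.76
vial side [0.4456 0.1116] 1.21
vial wrist [0.4463 0.1094] 1.65
reagent_bottle None [ 0.4449 -0.1014] 2.96
reagent_bottle scene [ 0.4455 -0.1016] 2.02
reagent_bottle side [ 0.444  -0.1014] 2.21
reagent_bottle wrist [ 0.4452 -0.1004] 4.06
```

```bash
python3 -m pendant '[-0.0034,0.0019,-0.002,0,0,9,0.0854,-0.0034,0.0019,-0.002,0,0,9,0.0854,-0.0034,0.0019,-0.002,0,0,9,0.0854,-0.0034,0.0019,-0.002,0,0,9,0.0854,-0.0034,0.0019,-0.002,0,0,9,0.0854,-0.0034,0.0019,-0.002,0,0,9,0.0854,-0.0034,0.0019,-0.002,0,0,9,0.0854,-0.0034,0.0019,-0.002,0,0,9,0.0854,-0.0034,0.0019,-0.002,0,0,9,0.0854,-0.0034,0.0019,-0.002,0,0,9,0.0854,0,0,0,0,0,0,0.0854]'
cat > b.py <<'E'
from h import *
import sys
cam,tag=sys.argv[1:3]; ts=sys.argv[3:]
o=ctrl.get_obs();print("t",o["time_s"],o["eef_pos"].round(4),"R",rot(o["eef_rot"]).round(3).tolist(),"q",o["q"].round(2))
im,cp,out=look(cam,ts); im=im[:,:,::-1].copy()
for t,d in out.items():
    for e in d[:1]:
        cv2.drawContours(im,cv2.findContours(e["mask"].astype(np.uint8),0,2)[0],-1,(0,0,255),1)
        if t in SZ and t!="cup_small":
            x,er,_=fit([(e["mask"],cp)],*SZ[t],[.55,.1]); print(t,x.round(4),round(er,2))
cv2.imwrite(f"pics/{tag}.png",im)
E
python3 b.py wrist w1 cup_medium cup_small stand
```

```text
time_s: 2.58
eef_pos: [0.5408, 0.0191, 0.2112]
eef_rot: [0.707, -0.707, 0.001, -0.0]
wrist_force: [-0.1, -0.1, -0.1]
opening: 0.999
t 2.575 [0.5408 0.0191 0.2112] R [[1.0, -0.0, 0.001], [-0.001, 0.0, 1.0], [-0.0, -1.0, 0.0]] q [-0.18  0.12  1.71  0.    1.3  -1.75]
wrist cup_medium [(0.9, [283, 181, 353, 255]), (0.74, [398, 99, 435, 123])]
wrist cup_small [(0.61, [0, 223, 68, 278])]
wrist stand [(0.88, [22, 177, 137, 290])]
cup_medium [0.5401 0.0181] 0.98
```

View pics/w1.png

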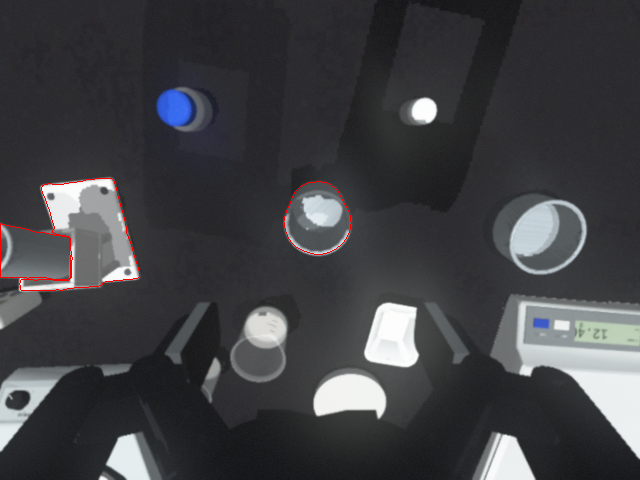

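View pics/a.png

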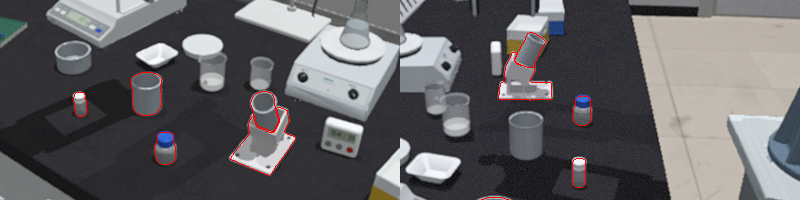

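```bash
python3 -m pendant '[-0.001,-0.001,-0.04,0,0,0,0.0854,0,0,-0.04,0,0,0,0.0854,0,0,-0.04,0,0,0,0.0854,0,0,-0.03,0,0,0,0.0854,0,0,-0.015,0,0,0,0.0854,0,0,-0.005,0,0,0,0.0854,0,0,0,0,0,0,0.0854]'
python3 b.py wrist w2 cup_medium cup_large; python3 b.py side s2 cup_medium cup_large
```

```text
time_s: 3.65
eef_pos: [0.5407, 0.0179, 0.042]
eef_rot: [-0.707, 0.707, 0.0, 0.001]
wrist_force: [0.2, 0.4, 0.3]
opening: 1.003
t 3.65 [0.5407 0.0179 0.042 ] R [[1.0, 0.001, 0.0], [-0.0, -0.0, 1.0], [0.001, -1.0, -0.0]] q [-0.19  0.36  1.82 -0.    0.96 -1.76]
wrist cup_medium [(0.9, [249, 226, 392, 393])]
wrist cup_large [(0.81, [623, 277, 640, 348]), (0.48, [479, 63, 581, 122])]
cup_medium [0.541  0.0184] 1.39
cup_large [0.5857 0.2169] 65.71
t 3.8 [0.541  0.0178 0.0425] R [[1.0, 0.002, 0.0], [-0.0, -0.0, 1.0], [0.002, -1.0, -0.0]] q [-0.19  0.36  1.82 -0.    0.96 -1.76]
side cup_medium [(0.9, [303, 234, 340, 278])]
side cup_large [(0.96, [266, 315, 321, 371])]
cup_medium [0.5409 0.018 ] 1.31
cup_large [0.5635 0.2453] 1.31
```

View pics/w2.png

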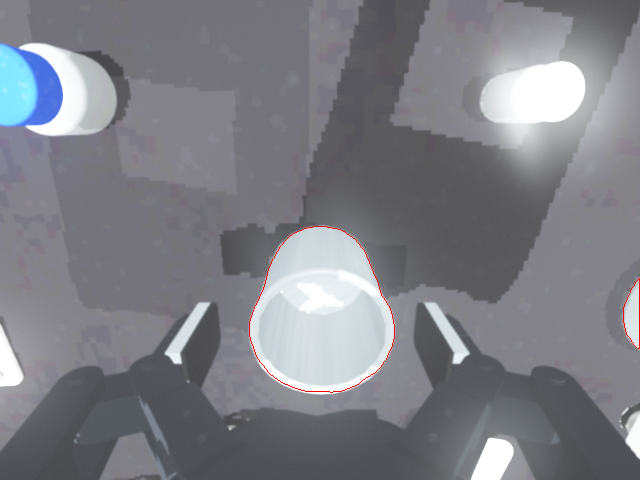

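View pics/s2.png

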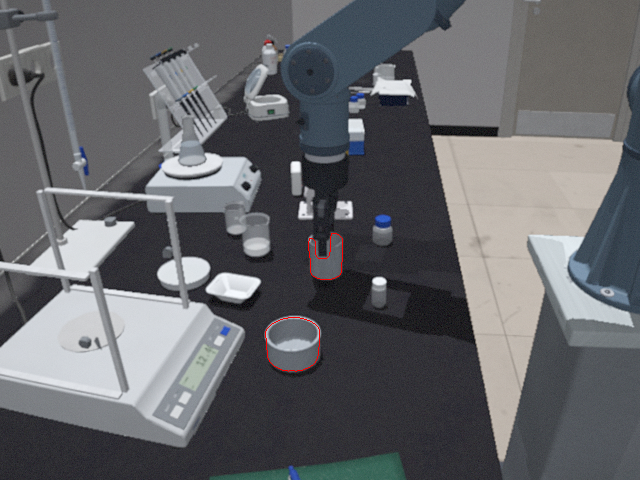

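```bash
python3 -m pendant '[0,0,0,0,0,0,0.04,0,0,0,0,0,0,0.04,0,0,0,0,0,0,0.04,0,0,0,0,0,0,0.04,0,0,0,0,0,0,0.04,0,0,0,0,0,0,0.04]'; python3 -m pendant '[0,0,0.01,0,0,0,0.04,0,0,0.02,0,0,0,0.04,0,0,0.03,0,0,0,0.04,0,0,0.02,0,0,0,0.04,0,0,0,0,0,0,0.04]'; python3 b.py wrist w3 cup_medium;  python3 b.py side s3 cup_medium cup_large
```

```text
time_s: 4.7
eef_pos: [0.5408, 0.0179, 0.0421]
eef_rot: [-0.707, 0.707, 0.001, 0.001]
wrist_force: [0.2, 0.8, 5.2]
opening: 0.652
time_s: 5.32
eef_pos: [0.5411, 0.0178, 0.123]
eef_rot: [-0.707, 0.707, 0.001, 0.001]
wrist_force: [0.6, 0.7, -2.2]
opening: 0.651
t 5.325 [0.5411 0.0178 0.123 ] R [[1.0, 0.003, -0.0], [0.0, -0.001, 1.0], [0.003, -1.0, -0.001]] q [-0.19  0.23  1.79 -0.    1.12 -1.76]
wrist cup_medium [(0.79, [246, 223, 388, 392])]
cup_medium [0.5853 0.0007] 31.84
t 5.425 [0.5394 0.0181 0.1207] R [[1.0, -0.001, 0.0], [-0.0, 0.0, 1.0], [-0.001, -1.0, 0.0]] q [-0.19  0.23  1.79 -0.    1.12 -1.76]
side cup_medium [(0.96, [305, 189, 340, 240]), (0.33, [375, 215, 389, 243])]
side cup_large [(0.85, [266, 318, 324, 371])]
cup_medium [ 0.5562 -0.1342] 3.81
cup_large [0.5633 0.2457] 1.16
```

View pics/w3.png

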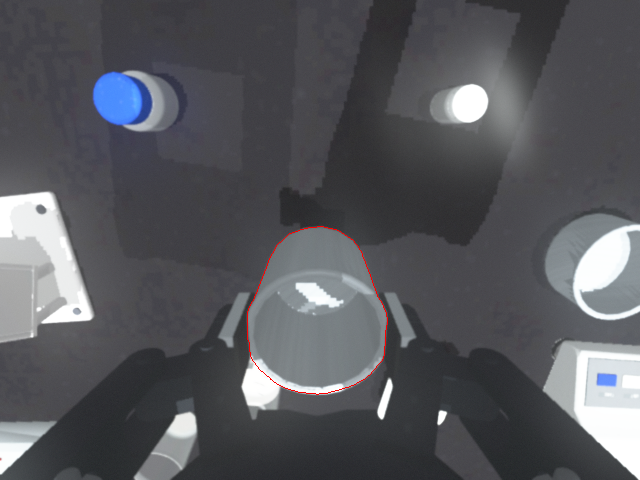

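View pics/s3.png

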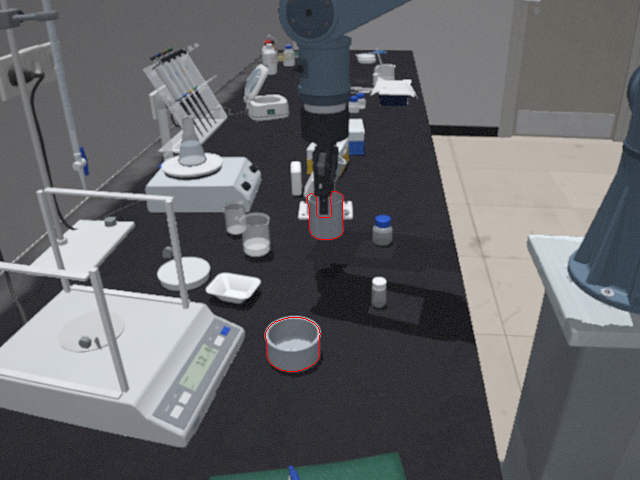

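```bash
cat > tri.py <<'E'
from h import *
def ray(px,cp):
    Rm,o,i=cp
    s=cv2.undistortPoints(np.array([[px]],float),np.array([[i["fx"],0,i["cx"]],[0,i["fy"],i["cy"]],[0,0,1]]),np.array([i["k1"],0,0,0,0]))[0,0]
    d=Rm@np.r_[s,1];return o,d/np.linalg.norm(d)
def tri(a,b):
    (o1,d1),(o2,d2)=a,b
    t=np.linalg.lstsq(np.stack([d1,-d2],1),o2-o1,rcond=None)[0]
    p,q=o1+t[0]*d1,o2+t[1]*d2;return (p+q)/2,np.linalg.norm(p-q)
E
python3 - <<'E'
from tri import *
s=pose("scene",None);d=pose("side",None)
for a,b in [((267,157),(186,305)),((265,95),(175,202)),((222,140),(122,385)),((219,78),(98,272))]:
    print(tri(ray(a,s),ray(b,d)))
a=cv2.imread("pics/scene0.png")[40:220,180:360];b=cv2.imread("pics/side0.png")[180:400,0:260]
cv2.imwrite("pics/z.png",np.hstack([cv2.resize(a,(400,400)),cv2.resize(b,(400,340))[:,:].copy() if 0 else cv2.resize(b,(400,400))]))
E
```

```text
(array([0.71318313, 0.24829483, 0.08049496]), np.float64(0.00758871694692641))
(array([0.70882221, 0.23965519, 0.23449913]), np.float64(0.008678410282485467))
(array([0.73200366, 0.41205241, 0.07652975]), np.float64(0.0038710842887652018))
(array([0.73144681, 0.40738197, 0.23309046]), np.float64(0.010273089437468566))
```

View pics/z.png

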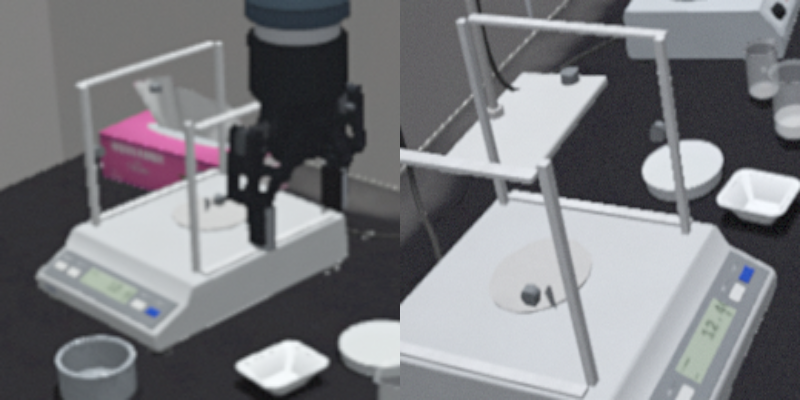

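```bash
python3 -m pendant '[0,0.015,0.01,0,0,0,0.04,0.004,0.035,0.01,0,0,0,0.04,0.005,0.04,0,0,0,0,0.04,0.005,0.045,0,0,0,0,0.04,0.005,0.04,0,0,0,0,0.04,0.004,0.03,0,0,0,0,0.04,0,0.015,0,0,0,0,0.04,0,0.008,0,0,0,0,0.04,0,0,0,0,0,0,0.04,0,0,0,0,0,0,0.04]'; python3 b.py wrist w4 cup_medium cup_large;  python3 b.py side s4 cup_medium cup_large;python3 b.py scene c4 cup_medium cup_large
```

```text
time_s: 6.82
eef_pos: [0.563, 0.2451, 0.1413]
eef_rot: [-0.707, 0.707, -0.0, 0.0]
wrist_force: [0.2, -0.0, -1.2]
opening: 0.651
t 6.825 [0.563  0.2451 0.1413] R [[1.0, -0.0, 0.001], [-0.001, -0.0, 1.0], [-0.0, -1.0, -0.0]] q [ 0.22  0.36  1.58 -0.    1.21 -1.35]
wrist cup_medium [(0.59, [246, 227, 388, 392])]
wrist cup_large [(0.62, [267, 182, 371, 256])]
cup_medium [0.6192 0.2236] 35.81
cup_large [0.5617 0.2456] 8.54
t 6.975 [0.5632 0.2452 0.1413] R [[1.0, -0.0, 0.001], [-0.001, -0.0, 1.0], [-0.0, -1.0, -0.0]] q [ 0.22  0.36  1.58 -0.    1.21 -1.35]
side cup_medium [(0.72, [263, 246, 311, 309]), (0.52, [374, 213, 391, 245])]
side cup_large [(0.83, [265, 317, 323, 372])]
cup_medium [0.5921 0.1039] 5.86
cup_large [0.5631 0.2451] 1.1
t 7.125 [0.5631 0.2456 0.1413] R [[1.0, 0.0, 0.001], [-0.001, -0.0, 1.0], [0.0, -1.0, -0.0]] q [ 0.22  0.36  1.58 -0.    1.21 -1.35]
scene cup_medium [(0.75, [204, 142, 233, 181]), (0.55, [346, 203, 376, 241])]
scene cup_large [(0.59, [381, 259, 446, 327])]
cup_medium [0.6899 0.3898] 1.42
cup_large [ 0.5542 -0.2332] 9.84
```

View pics/w4.png

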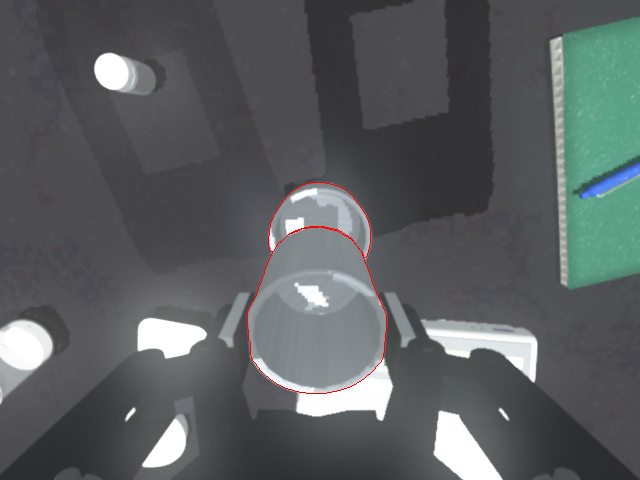

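View pics/s4.png

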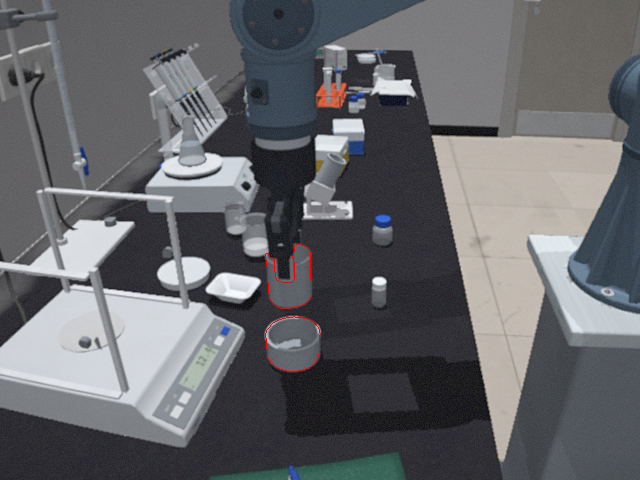

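View pics/c4.png

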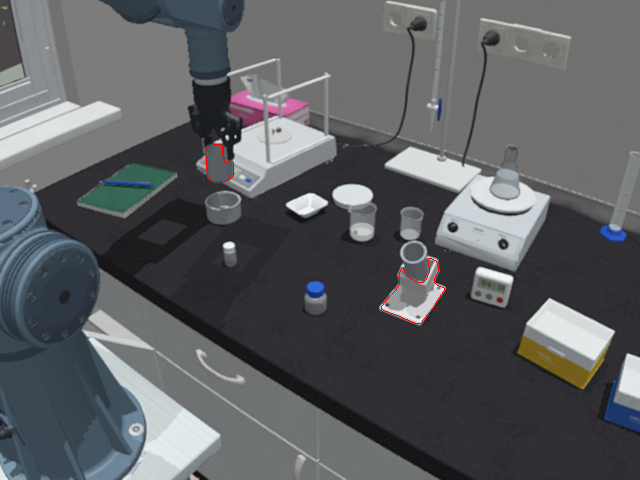

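```bash
cat > m.py <<'E'
from h import *
import sys
z=float(sys.argv[1])
for cam in("wrist","side"):
    im,cp,out=look(cam,["cup_medium","cup_large"])
    if out["cup_medium"]:
        x,e,_=fit([(out["cup_medium"][0]["mask"],cp)],*SZ["cup_medium"],[.56,.245],z0=z);print("med",x.round(4),e)
    if out["cup_large"]:
        P=maskpts(out["cup_large"][0]["mask"])
        sel=(D[:,1]<0.35) if cam=="wrist" else np.ones(len(D),bool)
        s=supp(P);f=lambda p:(supp(proj(cyl(np.array([p[0],p[1],0]),np.array([0,0,1.]),*SZ["cup_large"]),cp))-s)[sel]
        r=least_squares(f,[.56,.245],loss="soft_l1");print("large",r.x.round(4),np.sqrt((r.fun**2).mean()))
E
python3 m.py 0.0995
```

```text
wrist cup_medium [(0.59, [247, 226, 389, 394])]
wrist cup_large [(0.81, [268, 182, 370, 256])]
med [0.5639 0.2444] 2.2035114042094306
large [0.5628 0.2459] 0.5126727502301579
side cup_medium [(0.92, [262, 245, 311, 309])]
side cup_large [(0.81, [265, 316, 320, 371])]
med [0.5635 0.2443] 1.6750820633026606
large [0.563  0.2449] 1.4729458660557513
```

```bash
python3 -m pendant '[-0.0005,0.001,-0.015,0,0,0,0.04,0,0,-0.025,0,0,0,0.04,0,0,-0.02,0,0,0,0.04,0,0,-0.015,0,0,0,0.04,0,0,-0.008,0,0,0,0.04,0,0,-0.004,0,0,0,0.04,0,0,0,0,0,0,0.04]'; python3 b.py side s5 cup_medium cup_large; python3 b.py wrist w5 cup_large
```

```text
time_s: 8.45
eef_pos: [0.5628, 0.2471, 0.0545]
eef_rot: [0.707, -0.707, -0.0, -0.0]
wrist_force: [0.2, 0.8, -2.7]
opening: 0.651
t 8.45 [0.5628 0.2471 0.0545] R [[1.0, 0.0, 0.0], [-0.0, 0.0, 1.0], [0.0, -1.0, 0.0]] q [ 0.22  0.47  1.62  0.    1.05 -1.35]
side cup_medium [(0.87, [265, 300, 312, 348])]
side cup_large [(0.58, [266, 323, 321, 372])]
cup_medium [0.5695 0.2142] 4.47
cup_large [0.5631 0.2459] 2.89
t 8.6 [0.5631 0.2472 0.0551] R [[1.0, 0.001, -0.0], [0.0, 0.0, 1.0], [0.001, -1.0, 0.0]] q [ 0.22  0.47  1.62  0.    1.05 -1.35]
wrist cup_large [(0.9, [242, 203, 396, 294])]
cup_large [0.5615 0.246 ] 19.29
```

View pics/s5.png

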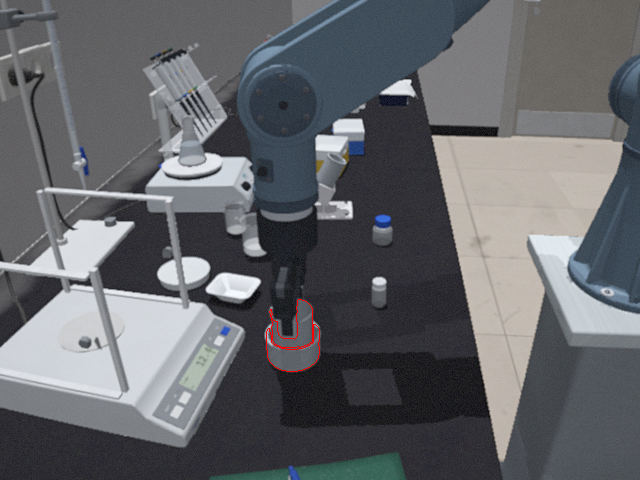

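View pics/w5.png

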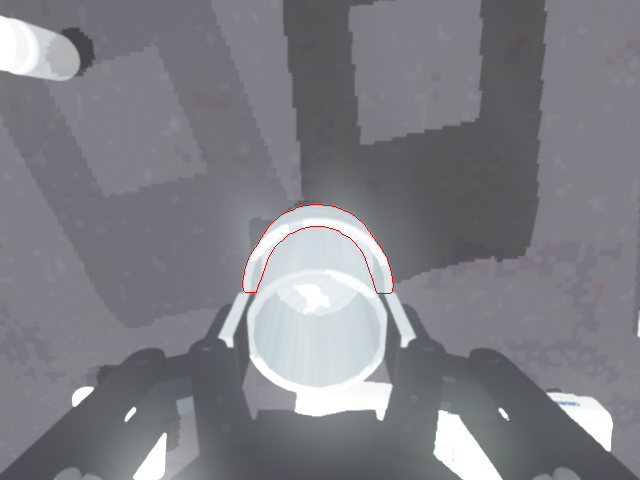

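```bash
python3 -m pendant '[0,0,-0.003,0,0,0,0.04,0,0,-0.002,0,0,0,0.04,0,0,0,0,0,0,0.04]';python3 -m pendant '[0,0,-0.0015,0,0,0,0.04,0,0,0,0,0,0,0.04]';python3 -m pendant '[0,0,-0.001,0,0,0,0.04,0,0,0,0,0,0,0.04]'
```

```text
time_s: 9.07
eef_pos: [0.5623, 0.2469, 0.0489]
eef_rot: [-0.707, 0.707, -0.0, -0.0]
wrist_force: [0.7, -1.5, -1.7]
opening: 0.654
time_s: 9.32
eef_pos: [0.5624, 0.247, 0.0476]
eef_rot: [-0.707, 0.707, -0.0, -0.0]
wrist_force: [-0.2, -0.7, -0.8]
opening: 0.65
time_s: 9.57
eef_pos: [0.5627, 0.247, 0.0471]
eef_rot: [0.707, -0.707, -0.0, -0.0]
wrist_force: [-0.5, 0.2, 1.1]
opening: 0.65
```

```bash
python3 -m pendant '[0,0,-0.001,0,0,0,0.04,0,0,0,0,0,0,0.04]'
```

```text
time_s: 9.82
eef_pos: [0.5628, 0.2471, 0.0471]
eef_rot: [-0.707, 0.707, 0.0, 0.0]
wrist_force: [-3.8, -1.0, 8.6]
opening: 0.65
```

```bash
python3 -m pendant '[0,0,0,0,0,0,0.065,0,0,0,0,0,0,0.075,0,0,0,0,0,0,0.0854,0,0,0,0,0,0,0.0854,0,0,0,0,0,0,0.0854]'; python3 b.py wrist w6 cup_large; python3 -m pendant '[0,0,0.005,0,0,0,0.0854,0,0,0.015,0,0,0,0.0854,0,0,0.04,0,0,0,0.0854,0,0,0.06,0,0,0,0.0854,0,0,0.03,0,0,0,0.0854,0,0,0,0,0,0,0.0854]'; python3 b.py wrist w7 cup_medium cup_large;python3 b.py side s7 cup_medium cup_large
```

```text
time_s: 10.45
eef_pos: [0.5625, 0.247, 0.0457]
eef_rot: [-0.707, 0.707, -0.0, -0.0]
wrist_force: [-0.4, 0.5, -0.8]
opening: 1.002
t 10.45 [0.5625 0.247  0.0457] R [[1.0, -0.0, -0.0], [0.0, -0.0, 1.0], [-0.0, -1.0, -0.0]] q [ 0.22  0.49  1.62 -0.    1.03 -1.35]
wrist cup_large [(0.98, [238, 207, 396, 320])]
cup_large [0.5623 0.2459] 13.14
time_s: 11.3
eef_pos: [0.5648, 0.2476, 0.2008]
eef_rot: [0.708, -0.706, -0.003, -0.003]
wrist_force: [0.6, -0.2, -0.9]
opening: 0.998
t 11.3 [0.5648 0.2476 0.2008] R [[1.0, 0.008, -0.0], [0.0, 0.002, 1.0], [0.008, -1.0, 0.002]] q [ 0.22  0.29  1.53 -0.    1.31 -1.35]
wrist cup_medium [(0.57, [281, 182, 354, 257])]
wrist cup_large [(0.63, [275, 169, 359, 235])]
cup_medium [0.5642 0.2457] 0.52
cup_large [0.561  0.2457] 5.54
t 11.45 [0.5618 0.2468 0.1949] R [[1.0, -0.002, 0.0], [-0.0, -0.0, 1.0], [-0.002, -1.0, -0.0]] q [ 0.22  0.3   1.54 -0.    1.31 -1.35]
side cup_medium [(0.71, [265, 322, 319, 369]), (0.64, [269, 302, 310, 348])]
side cup_large [(0.68, [264, 324, 321, 371])]
cup_medium [0.5603 0.2618] 4.89
cup_large [0.5634 0.2454] 3.06
```

View pics/w7.png

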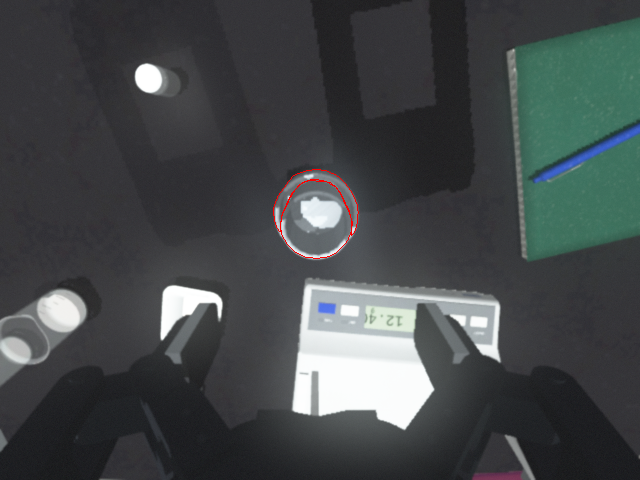

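View pics/s7.png

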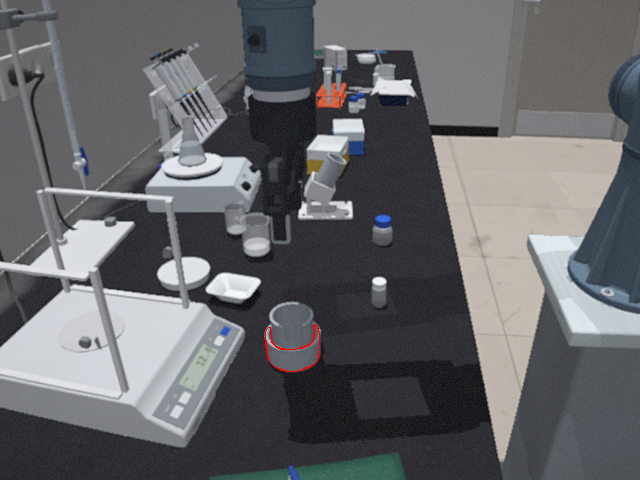

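```bash
cat > sm.py <<'E'
from h import *
def fits(views,x0=None,tilt=26,free=False):
    # p: rim centre xyz, azimuth of lean (rad) [,tilt]; model upper 57 mm
    S=[(supp(maskpts(m)),cp) for m,cp in views]
    def model(p):
        t=np.radians(p[4] if free else tilt);ax=np.array([np.sin(t)*np.cos(p[3]),np.sin(t)*np.sin(p[3]),np.cos(t)])
        return p[:3]-.057*ax,ax
    def f(p):
        b,ax=model(p);q=cyl(b,ax,.057,.021,.022)
        return np.concatenate([supp(proj(q,cp))-s for s,cp in S])
    x0=x0 or [.5,-.2,.13,np.pi]+([26] if free else [])
    s=least_squares(f,x0,loss="soft_l1",x_scale=[.01,.01,.01,.1]+([5] if free else []))
    return s.x,np.sqrt((s.fun**2).mean()),model(s.x)[1],s.fun
E
python3 - <<'E'
import pickle
from sm import *
V=pickle.load(open("v.pkl","rb"))
v=[(m,c) for n,m,c in V["cup_small"] if n!="wrist"]
for fr in(False,True):
    x,e,a,r=fits(v,free=fr);print(x.round(4),e,a.round(3),r.round(1))
E
```

```text
[ 0.5456 -0.2295  0.1216  3.0976] 0.8726962466851309 [-0.438  0.019  0.899] [ 1.7  1.2  0.7 -0.9 -1.9 -1.8 -0.7  0.9  1.1  0.5  0.2  0.8  0.5  0.4
  0.3  0.2 -0.3 -0.4 -0.3 -0.5 -0.5  0.2  0.8  1.2 -0.3  0.1 -0.6 -0.5
 -0.6 -0.5 -0.  -0.3 -1.  -1.9 -1.6 -1.3 -0.7 -0.3  0.5  0.2 -0.  -0.5
 -0.9 -1.4 -1.1 -0.6 -0.9 -0.7]
[ 0.5457 -0.2295  0.1216  3.096  25.8794] 0.8720633068351099 [-0.436  0.02   0.9  ] [ 1.7  1.2  0.7 -0.9 -1.9 -1.8 -0.7  0.9  1.1  0.5  0.2  0.8  0.5  0.4
  0.3  0.2 -0.3 -0.4 -0.2 -0.5 -0.5  0.2  0.8  1.2 -0.3  0.  -0.6 -0.5
 -0.6 -0.5 -0.  -0.3 -1.  -1.9 -1.6 -1.3 -0.8 -0.3  0.6  0.2 -0.  -0.5
 -0.9 -1.4 -1.1 -0.6 -0.9 -0.7]
```

```bash
python3 -m pendant '[0,-0.015,0.01,0,0,0,0.0854,-0.002,-0.035,0.01,0,0,0,0.0854,-0.006,-0.045,0,0,-4,0,0.0854,-0.007,-0.05,0,0,-4,0,0.0854,-0.007,-0.05,0,0,-4,0,0.0854,-0.007,-0.05,0,0,-4,0,0.0854,-0.007,-0.05,0,0,-4,0,0.0854,-0.007,-0.05,0,0,-4,0,0.0854,-0.007,-0.05,0,0,-2,-1,0.0854,-0.006,-0.04,0,0,0,-1.5,0.0854,-0.004,-0.028,0,0,0,0,0.0854,-0.001,-0.012,-0.003,0,0,0,0.0854]'; python3 -m pendant '[0,0,0,0,0,0,0.0854,0,0,0,0,0,0,0.0854]'; python3 b.py wrist w8 cup_small stand;python3 b.py side s8 cup_small;python3 b.py scene c8 cup_small
```

```text
time_s: 13.1
eef_pos: [0.5009, -0.2303, 0.2133]
eef_rot: [-0.685, 0.693, 0.143, 0.175]
wrist_force: [0.5, 0.0, 0.2]
opening: 1.002
time_s: 13.35
eef_pos: [0.5015, -0.2269, 0.2125]
eef_rot: [-0.686, 0.692, 0.144, 0.174]
wrist_force: [-0.3, 1.3, 0.5]
opening: 0.998
t 13.35 [ 0.5015 -0.2269  0.2125] R [[0.898, 0.438, 0.043], [-0.039, -0.018, 0.999], [0.438, -0.899, 0.001]] q [-0.83 -0.12  2.02  0.39  0.94 -2.54]
wrist cup_small [(0.64, [288, 198, 344, 263])]
wrist stand [(0.62, [272, 120, 355, 244])]
t 13.5 [ 0.5017 -0.2269  0.2128] R [[0.898, 0.438, 0.042], [-0.038, -0.018, 0.999], [0.438, -0.899, 0.0]] q [-0.83 -0.12  2.02  0.39  0.94 -2.54]
side cup_small [(0.94, [312, 150, 342, 189])]
t 13.6 [ 0.5017 -0.2272  0.2129] R [[0.898, 0.438, 0.042], [-0.038, -0.018, 0.999], [0.438, -0.899, 0.0]] q [-0.83 -0.12  2.02  0.39  0.94 -2.54]
scene cup_small [(0.7, [399, 241, 428, 286])]
```

View pics/w8.png

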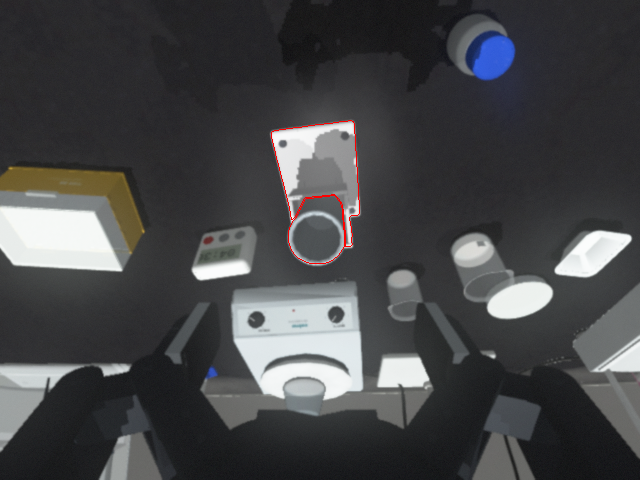

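View pics/s8.png

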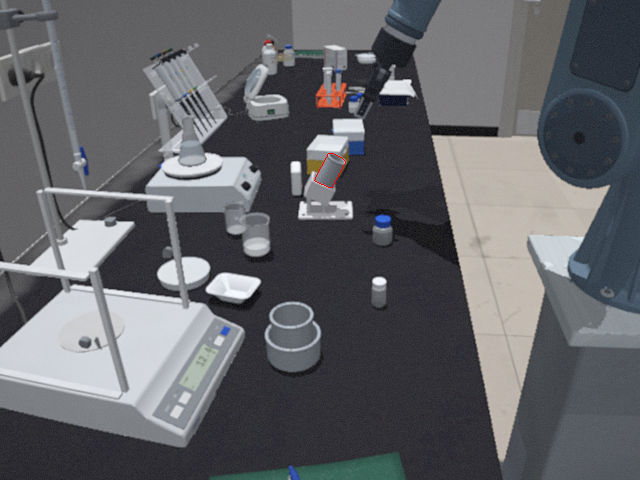

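View pics/c8.png

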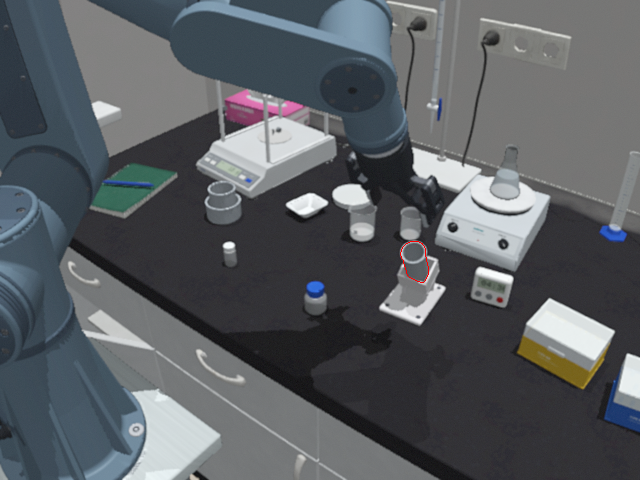

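Run:
```python
from sm import *
L={}
for c in("wrist","side","scene"):
    im,cp,o=look(c,["cup_small"])
    if o["cup_small"]: L[c]=(o["cup_small"][0]["mask"],cp)
for s in (["wrist","side","scene"],["wrist","side"],["side","scene"],["wrist","scene"]):
    if all(k in L for k in s):
        for fr in(0,1):
            x,e,a,r=fits([L[k] for k in s],free=fr);print(s,x.round(4),round(e,2),a.round(3))
```

```text
wrist cup_small [(0.59, [290, 196, 343, 264]), (0.44, [448, 13, 514, 76])]
side cup_small [(0.56, [315, 156, 344, 186]), (0.46, [373, 217, 392, 246])]
scene cup_small []
['wrist', 'side'] [ 0.5441 -0.2308  0.1213  3.3228] 1.25 [-0.431 -0.079  0.899]
['wrist', 'side'] [ 0.5447 -0.2309  0.1212  3.3266 24.7837] 1.24 [-0.412 -0.077  0.908]
```

Run:
```python
from tri import *
o=ctrl.get_obs();cp=pose("wrist",o)
def pl(px,cp,z):
    O,d=ray(px,cp);return O+d*(z-O[2])/d[2]
a=pl((272,131),cp,.008);b=pl((354,122),cp,.008);c=pl((358,214),cp,.008)
print(a,b,c,np.linalg.norm(a-b),np.degrees(np.arctan2(-(b-a)[0],(b-a)[1])),np.degrees(np.arctan2((c-b)[1],(c-b)[0])),np.linalg.norm(c-b))
for cam,pts in (("scene",[(381,310),(408,262),(446,286),(421,320)]),("side",[(299,219),(353,218)])):
    cq=pose(cam,o); print(cam,[pl(p,cq,.008).round(3).tolist() for p in pts])
im=cv2.imread("pics/w8.png")[100:280,240:400];cv2.imwrite("pics/w8z.png",cv2.resize(im,(640,720),interpolation=cv2.INTER_CUBIC)[:600])
```

```text
[ 0.51336224 -0.27188116  0.008     ] [ 0.50796934 -0.19525136  0.008     ] [ 0.61872208 -0.18736237  0.008     ] 0.0768193315695431 4.025614184849845 4.074337538283172 0.11103336140063746
scene [[0.505, -0.201, 0.008], [0.654, -0.169, 0.008], [0.633, -0.262, 0.008], [0.525, -0.27, 0.008]]
side [[0.617, -0.171, 0.008], [0.505, -0.185, 0.008]]
```

View pics/w8z.png

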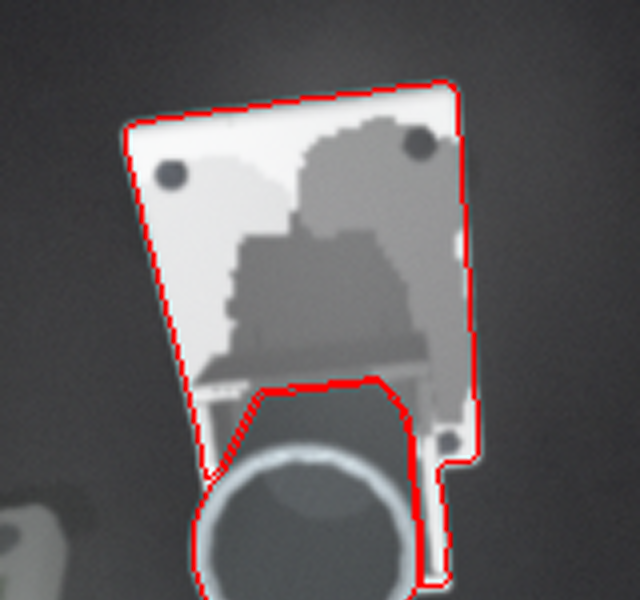

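Run:
```python
from sm import *
L={}
o=ctrl.get_obs()
for c in("wrist","side","scene"):
    im,cp,oo=look(c,["cup_small"])
    if oo["cup_small"]: L[c]=(oo["cup_small"][0]["mask"],cp)
az=np.radians(184);t=np.radians(26)
ax=np.array([np.sin(t)*np.cos(az),np.sin(t)*np.sin(az),np.cos(t)])
for s in (["wrist","side","scene"],["wrist","side"],["side","scene"],["wrist","scene"]):
    if all(k in L for k in s):
        S=[(supp(maskpts(L[k][0])),L[k][1]) for k in s]
        f=lambda p:np.concatenate([supp(proj(cyl(p-.057*ax,ax,.057,.021,.022),cp))-q for q,cp in S])
        r=least_squares(f,[.5441,-.2308,.1213],loss="soft_l1",x_scale=.01);print(s,r.x.round(4),np.sqrt((r.fun**2).mean()))
        g=r.x-.026*ax;st=r.x+.03*ax
        print(" grasp TCP",g.round(4),"delta",(g-o["eef_pos"]).round(4),"standoff delta",(st-o["eef_pos"]).round(4))
```

```text
wrist cup_small [(0.89, [289, 195, 344, 264])]
side cup_small [(0.96, [314, 153, 341, 188])]
scene cup_small [(0.97, [398, 242, 428, 286])]
['wrist', 'side', 'scene'] [ 0.5442 -0.2303  0.1208] 1.1950475099241795
 grasp TCP [ 0.5556 -0.2295  0.0974] delta [ 0.054  -0.0015 -0.1154] standoff delta [ 0.0295 -0.0033 -0.065 ]
['wrist', 'side'] [ 0.5441 -0.2303  0.1206] 1.2764863377354139
 grasp TCP [ 0.5555 -0.2295  0.0973] delta [ 0.054  -0.0015 -0.1155] standoff delta [ 0.0295 -0.0033 -0.0652]
['side', 'scene'] [ 0.5453 -0.2301  0.1211] 0.9647714475926318
 grasp TCP [ 0.5566 -0.2293  0.0977] delta [ 0.0551 -0.0013 -0.1151] standoff delta [ 0.0306 -0.003  -0.0647]
['wrist', 'scene'] [ 0.543  -0.2303  0.1218] 1.204203364361281
 grasp TCP [ 0.5544 -0.2295  0.0984] delta [ 0.0528 -0.0015 -0.1144] standoff delta [ 0.0283 -0.0032 -0.064 ]
```

```bash
python3 -m pendant '[0.006,-0.001,-0.013,0,0,1.4,0.0854,0.008,-0.001,-0.017,0,0,2,0.0854,0.008,-0.001,-0.017,0,0,2,0.0854,0.006,0,-0.013,0,0,1,0.0854,0.0015,0,-0.005,0,0,0,0.0854,0,0,0,0,0,0,0.0854,0,0,0,0,0,0,0.0854]'; python3 b.py wrist w9 cup_small;python3 - <<'E'
from sm import *
L=[]
o=ctrl.get_obs()
for c in("wrist","side","scene"):
    im,cp,oo=look(c,["cup_small"])
    if oo["cup_small"] and oo["cup_small"][0]["score"]>.5: L.append((oo["cup_small"][0]["mask"],cp))
az=np.radians(184);t=np.radians(26)
ax=np.array([np.sin(t)*np.cos(az),np.sin(t)*np.sin(az),np.cos(t)])
Rt=rot(o["eef_rot"])
for LL in (L[:1],L,L[1:]):
        S=[(supp(maskpts(k[0])),k[1]) for k in LL]
        f=lambda p:np.concatenate([supp(proj(cyl(p-.057*ax,ax,.057,.021,.022),cp))-q for q,cp in S])
        r=least_squares(f,[.5441,-.2308,.1213],loss="soft_l1",x_scale=.01);print(r.x.round(4),np.sqrt((r.fun**2).mean()))
        g=r.x-.024*ax
        d=g-o["eef_pos"];print(" delta",d.round(4),"in tool",(Rt.T@d).round(4), "axis in tool",(Rt.T@ax).round(3))
E
```

```text
time_s: 15.18
eef_pos: [0.5312, -0.2312, 0.1484]
eef_rot: [0.694, -0.683, -0.183, -0.136]
wrist_force: [-0.2, 0.2, -0.1]
opening: 0.999
t 15.175 [ 0.5312 -0.2312  0.1484] R [[0.896, 0.438, -0.068], [0.061, 0.029, 0.998], [0.439, -0.899, -0.0]] q [-0.81  0.07  1.99  0.47  0.84 -2.72]
wrist cup_small [(0.61, [279, 217, 357, 311])]
wrist cup_small [(0.58, [279, 218, 357, 315])]
side cup_small [(0.91, [314, 155, 344, 187]), (0.63, [262, 328, 319, 368]), (0.28, [369, 278, 386, 307])]
scene cup_small [(0.59, [401, 241, 430, 284]), (0.55, [349, 204, 374, 242])]
[ 0.5384 -0.2311  0.126 ] 1.617628305710261
 delta [ 0.0176  0.0009 -0.0441] in tool [-0.0035  0.0474 -0.0003] axis in tool [ 0.001 -1.    -0.001]
[ 0.5449 -0.2306  0.1217] 1.5945797245029938
 delta [ 0.0241  0.0013 -0.0484] in tool [ 0.0005  0.0541 -0.0003] axis in tool [ 0.001 -1.    -0.001]
[ 0.5457 -0.2305  0.1211] 0.9516517070156562
 delta [ 0.025   0.0014 -0.049 ] in tool [ 0.001   0.055  -0.0002] axis in tool [ 0.001 -1.    -0.001]
```

View pics/w9.png

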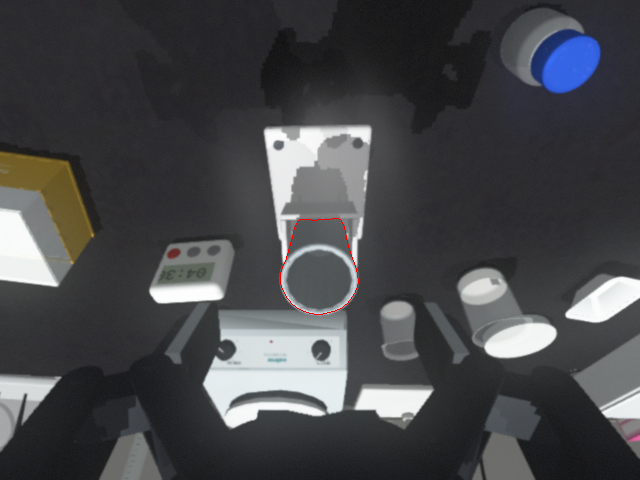

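```bash
python3 -m pendant '[0.0065,0,-0.013,0,0,0,0.0854,0.0065,0.001,-0.013,0,0,0,0.0854,0.0065,0,-0.013,0,0,0,0.0854,0.0045,0,-0.009,0,0,0,0.0854,0,0,0,0,0,0,0.0854,0,0,0,0,0,0,0.0854]'; python3 b.py wrist w10 cup_small; python3 b.py side s10 cup_small
```

```text
time_s: 16.32
eef_pos: [0.5551, -0.23, 0.0999]
eef_rot: [0.694, -0.683, -0.182, -0.136]
wrist_force: [0.9, -0.3, -0.3]
opening: 1.002
t 16.325 [ 0.5551 -0.23    0.0999] R [[0.897, 0.437, -0.068], [0.061, 0.03, 0.998], [0.438, -0.899, 0.0]] q [-0.77  0.19  1.97  0.51  0.73 -2.75]
wrist cup_small [(0.71, [265, 244, 372, 377])]
t 16.425 [ 0.5552 -0.2303  0.1003] R [[0.896, 0.438, -0.068], [0.061, 0.029, 0.998], [0.439, -0.899, -0.0]] q [-0.77  0.19  1.97  0.51  0.73 -2.75]
side cup_small [(0.74, [314, 153, 346, 186])]
```

View pics/w10.png

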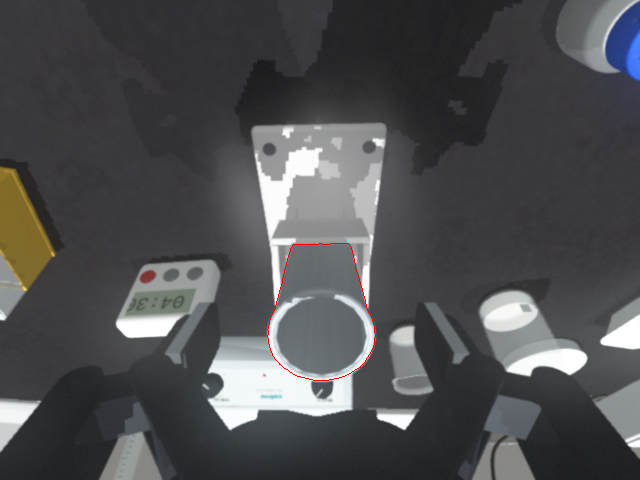

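View pics/s10.png

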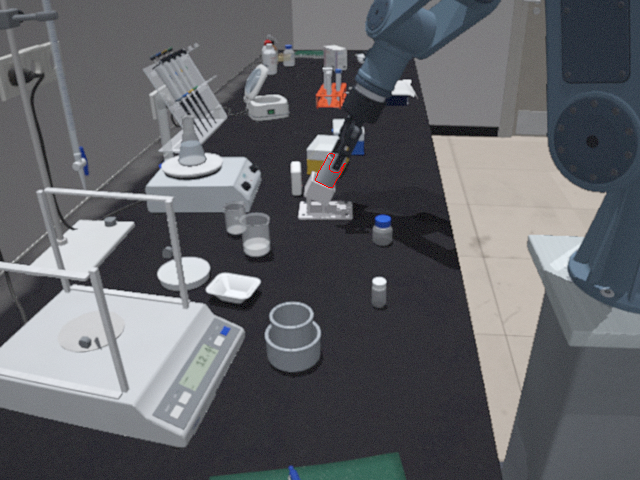

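Run:
```python
from h import *
o=ctrl.get_obs();cp=pose("wrist",o);Rt=rot(o["eef_rot"])
for d in(.020,.024,.028):
  for dx in (-.003,0,.003):
    c=o["eef_pos"]+Rt@[dx,-d,0]
    u=Rt[:,0];v=Rt[:,2]
    p=proj(c+.022*(np.cos(A)[:,None]*u+np.sin(A)[:,None]*v),cp);print(d,dx,p.min(0).round(),p.max(0).round())
```

```text
0.02 -0.003 [268. 274.] [373. 366.]
0.02 0 [268. 281.] [373. 371.]
0.02 0.003 [268. 287.] [373. 377.]
0.024 -0.003 [266. 278.] [375. 372.]
0.024 0 [267. 285.] [374. 378.]
0.024 0.003 [267. 292.] [374. 383.]
0.028 -0.003 [265. 282.] [376. 379.]
0.028 0 [265. 290.] [376. 384.]
0.028 0.003 [266. 297.] [376. 390.]
```

```bash
python3 -m pendant '[0,0,0,0,0,0,0.03,0,0,0,0,0,0,0.03,0,0,0,0,0,0,0.03,0,0,0,0,0,0,0.03,0,0,0,0,0,0,0.03,0,0,0,0,0,0,0.03,0,0,0,0,0,0,0.03]'
```

```text
time_s: 17.4
eef_pos: [0.5552, -0.2299, 0.1004]
eef_rot: [0.694, -0.683, -0.183, -0.136]
wrist_force: [-3.9, 1.2, 5.7]
opening: 0.478
```

```bash
python3 -m pendant '[-0.0022,-0.00015,0.0045,0,0,0,0.03,-0.0044,-0.0003,0.009,0,0,0,0.03,-0.0044,-0.0003,0.009,0,0,0,0.03,0,0,0,0,0,0,0.03]'; python3 -m pendant '[-0.0044,-0.0003,0.009,0,0,0,0.03,-0.0066,-0.0005,0.0135,0,0,0,0.03,-0.0088,-0.0006,0.018,0,0,0,0.03,-0.0066,0,0.018,0,0,0,0.03,0,0,0.01,0,0,0,0.03,0,0,0,0,0,0,0.03]';python3 b.py wrist w11 cup_small; python3 b.py side s11 cup_small
```

```text
time_s: 17.9
eef_pos: [0.5441, -0.2313, 0.1235]
eef_rot: [0.693, -0.684, -0.183, -0.136]
wrist_force: [-0.2, 0.3, -0.8]
opening: 0.475
time_s: 18.65
eef_pos: [0.518, -0.2327, 0.1921]
eef_rot: [0.693, -0.684, -0.183, -0.136]
wrist_force: [0.2, 0.5, -1.8]
opening: 0.477
t 18.65 [ 0.518  -0.2327  0.1921] R [[0.896, 0.439, -0.068], [0.062, 0.028, 0.998], [0.44, -0.898, -0.002]] q [-0.83 -0.03  1.98  0.44  0.94 -2.69]
wrist cup_small [(0.69, [265, 231, 368, 381])]
t 18.75 [ 0.5175 -0.2319  0.1904] R [[0.897, 0.437, -0.068], [0.061, 0.03, 0.998], [0.438, -0.899, 0.001]] q [-0.83 -0.02  1.98  0.44  0.94 -2.69]
side cup_small [(0.57, [326, 116, 361, 156])]
```

View pics/w11.png

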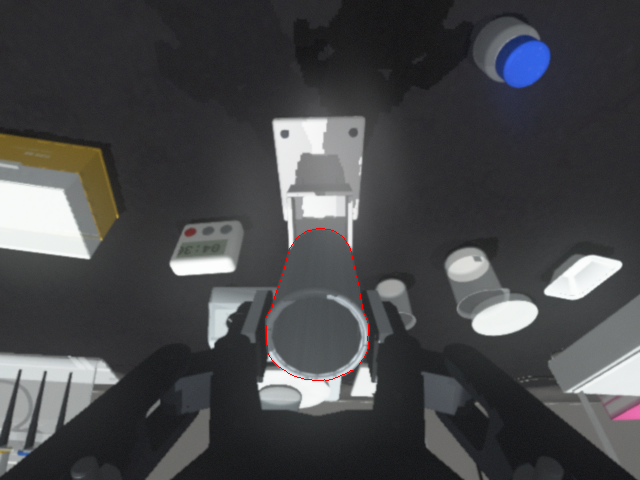

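View pics/s11.png

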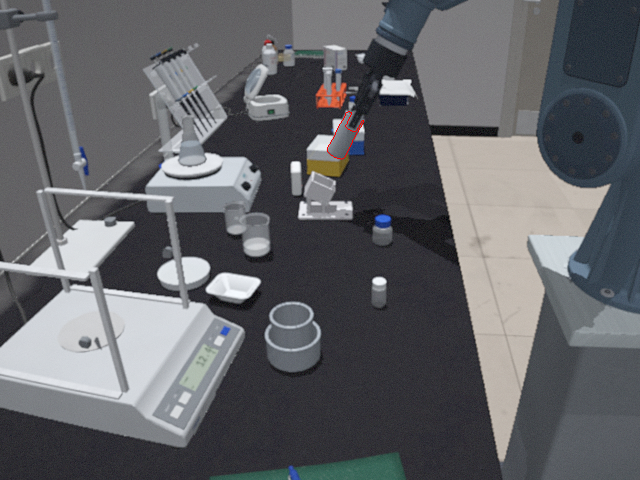

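```bash
python3 -m pendant '[0,0.01,0.005,0,0,0,0.03,0.002,0.025,0.005,-0.3,4,0,0.03,0.004,0.04,0,-0.3,4.5,0,0.03,0.005,0.05,0,-0.3,4.5,0,0.03,0.005,0.055,0,-0.3,4.5,0,0.03,0.005,0.055,0,-0.3,4.5,0,0.03,0.005,0.055,0,-0.3,4,0,0.03,0.005,0.055,0,0,0,0,0.03,0.005,0.05,0,0,0,0,0.03,0.004,0.04,0,0,0,0,0.03,0.003,0.028,0,0,0,0,0.03,0.002,0.014,0,0,0,0,0.03]';  python3 -m pendant '[0,0,0,0,0,0,0.03,0,0,0,0,0,0,0.03]'; python3 b.py wrist w12 cup_small cup_medium cup_large; python3 b.py side s12 cup_small cup_medium cup_large; python3 b.py scene c12 cup_small cup_medium cup_large
```

```text
time_s: 20.35
eef_pos: [0.562, 0.2468, 0.2005]
eef_rot: [-0.707, 0.707, 0.024, -0.025]
wrist_force: [0.2, -0.4, -1.5]
opening: 0.479
time_s: 20.6
eef_pos: [0.5625, 0.2439, 0.2007]
eef_rot: [-0.706, 0.707, 0.023, -0.024]
wrist_force: [0.6, -0.5, -0.5]
opening: 0.476
t 20.6 [0.5625 0.2439 0.2007] R [[0.998, -0.001, -0.067], [0.067, -0.001, 0.998], [-0.002, -1.0, -0.001]] q [ 0.22  0.29  1.54 -0.    1.32 -1.42]
wrist cup_small [(0.62, [262, 230, 365, 379])]
wrist cup_medium [(0.8, [286, 184, 355, 242])]
wrist cup_large [(0.92, [278, 171, 364, 241])]
cup_medium [0.563  0.2453] 4.82
cup_large [0.5611 0.2458] 5.21
t 20.8 [0.5628 0.2439 0.2009] R [[0.998, -0.001, -0.067], [0.067, -0.0, 0.998], [-0.001, -1.0, -0.0]] q [ 0.22  0.29  1.53 -0.    1.32 -1.42]
side cup_small [(0.76, [269, 205, 302, 283])]
side cup_medium [(0.83, [265, 302, 310, 348])]
side cup_large [(0.63, [265, 323, 323, 371])]
cup_medium [0.5695 0.2161] 5.37
cup_large [0.563  0.2458] 2.13
t 21.0 [0.5627 0.2445 0.2009] R [[0.998, -0.001, -0.067], [0.067, -0.0, 0.998], [-0.001, -1.0, -0.0]] q [ 0.22  0.29  1.53 -0.    1.32 -1.42]
scene cup_small [(0.57, [205, 116, 229, 171])]
scene cup_medium [(0.82, [208, 180, 236, 210]), (0.18, [347, 200, 375, 241])]
scene cup_large [(0.61, [203, 197, 243, 222])]
cup_medium [0.5959 0.2805] 4.17
cup_large [0.5661 0.2478] 1.74
```

View pics/w12.png

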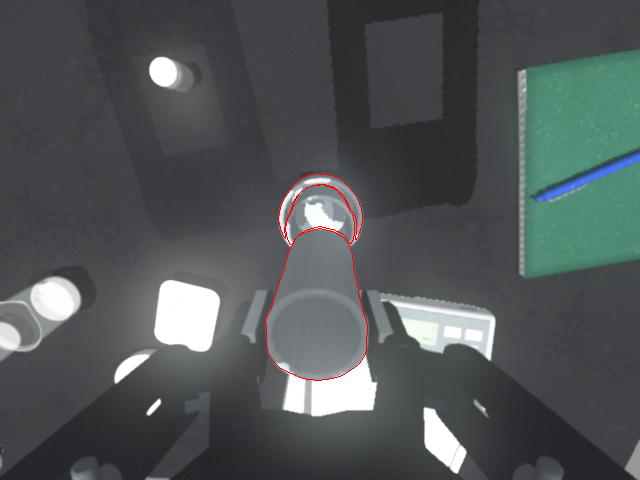

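View pics/s12.png

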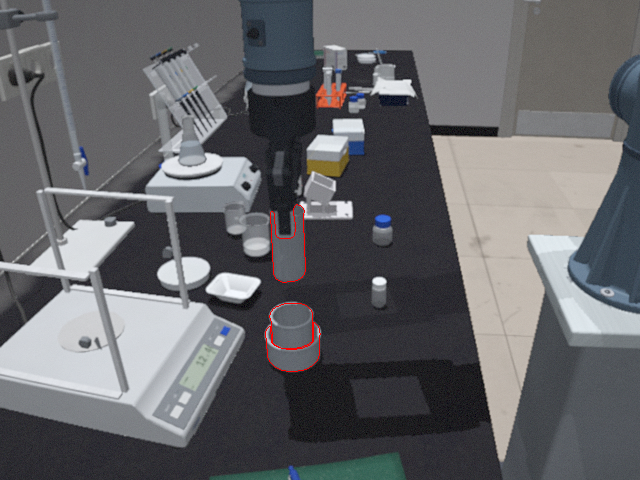

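View pics/c12.png

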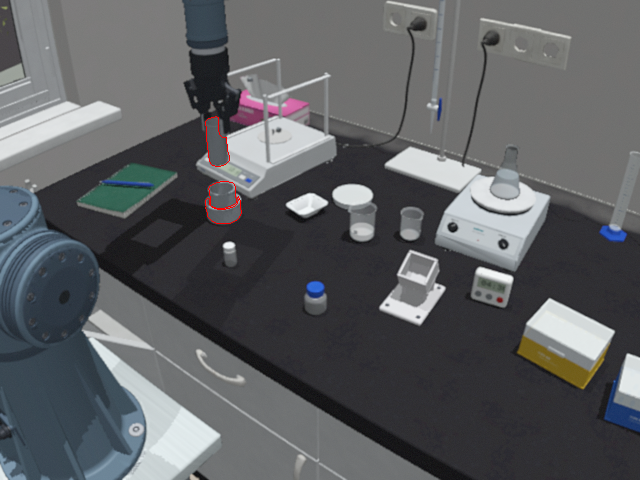

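```bash
cat > n.py <<'E'
from sm import *
import sys
S=[];M=[];Lg=[]
o=ctrl.get_obs();Rt=rot(o["eef_rot"])
for c in("wrist","side","scene"):
    im,cp,oo=look(c,["cup_small","cup_medium"])
    d=oo["cup_small"]
    if d and d[0]["score"]>.5: S.append((c,supp(maskpts(d[0]["mask"])),cp))
    d=oo["cup_medium"]
    if d and d[0]["score"]>.5: M.append((c,supp(maskpts(d[0]["mask"])),cp))
def fs(p,SS):
    ax=np.array([p[3],p[4],1.]);ax/=np.linalg.norm(ax)
    q=cyl(p[:3],ax,.092,.021,.022);return np.concatenate([supp(proj(q,cp))-s for _,s,cp in SS])
b=o["eef_pos"]-[0,0,.068]
for SS in (S,[s for s in S if s[0]!="wrist"],[s for s in S if s[0]=="wrist"]):
    if not SS: continue
    r=least_squares(fs,[*b,0,0],args=(SS,),loss="soft_l1",x_scale=[.01,.01,.01,.1,.1])
    print([s[0] for s in SS],"base",r.x[:3].round(4),"rel",(r.x[:3]-b).round(4),"tilt deg x,y",np.degrees(r.x[3:]).round(1),"rms",np.sqrt((r.fun**2).mean()).round(2))
for m in M:
    sel=(D[:,1]<0.1)
    f=lambda p:(supp(proj(cyl(np.array([p[0],p[1],.005]),np.array([0,0,1.]),*SZ["cup_medium"]),m[2]))-m[1])[sel]
    r=least_squares(f,[.563,.2455],loss="soft_l1");print("med",m[0],r.x.round(4),np.sqrt((r.fun**2).mean()).round(2))
print(o["eef_pos"].round(4))
E
python3 n.py
```

```text
wrist cup_small [(0.81, [265, 228, 367, 379])]
wrist cup_medium []
side cup_small [(0.65, [268, 203, 304, 281])]
side cup_medium [(0.95, [268, 301, 311, 346])]
scene cup_small [(0.82, [205, 116, 228, 167])]
scene cup_medium [(0.96, [207, 180, 237, 209])]
['wrist', 'side', 'scene'] base [0.5646 0.2455 0.1339] rel [0.002  0.0007 0.0011] tilt deg x,y [-1.7 -1.4] rms 1.78
['side', 'scene'] base [0.5637 0.2424 0.1359] rel [ 0.001  -0.0024  0.0031] tilt deg x,y [-2.1  7.1] rms 1.98
['wrist'] base [0.5655 0.2458 0.1302] rel [ 0.0029  0.001  -0.0026] tilt deg x,y [ 0.2 -1.6] rms 0.54
med side [0.5633 0.2497] 0.51
med scene [0.5665 0.2448] 0.89
[0.5626 0.2448 0.2008]
```

```bash
python3 -m pendant '[0,0.0005,-0.015,0,0,0,0.03,0,0,-0.02,0,0,0,0.03,0,0,-0.01,0,0,0,0.03,0,0,-0.003,0,0,0,0.03,0,0,0,0,0,0,0.03]'; python3 n.py; python3 b.py wrist w13 cup_small cup_medium; python3 b.py side s13 cup_small cup_medium; python3 b.py scene c13 cup_small cup_medium
python3 - <<'E'
import cv2,numpy as np
a=cv2.imread("pics/w13.png")[150:400,220:420];b=cv2.imread("pics/s13.png")[200:400,210:370];c=cv2.imread("pics/c13.png")[110:240,170:274]
cv2.imwrite("pics/z13.png",np.hstack([cv2.resize(x,(264,330),interpolation=cv2.INTER_CUBIC) for x in(a,b,c)]))
E
```

```text
time_s: 22.28
eef_pos: [0.5627, 0.2454, 0.1526]
eef_rot: [-0.707, 0.707, 0.024, -0.025]
wrist_force: [-0.1, -0.3, -0.8]
opening: 0.477
wrist cup_small [(0.82, [265, 227, 367, 380])]
wrist cup_medium [(0.89, [277, 192, 363, 265])]
side cup_small [(0.86, [272, 236, 307, 312])]
side cup_medium [(0.76, [266, 308, 308, 348])]
scene cup_small [(0.63, [206, 139, 230, 187])]
scene cup_medium []
['wrist', 'side', 'scene'] base [0.5648 0.2462 0.086 ] rel [0.0021 0.0008 0.0014] tilt deg x,y [-2.1 -1.6] rms 2.07
['side', 'scene'] base [0.5655 0.2413 0.0872] rel [ 0.0028 -0.0041  0.0026] tilt deg x,y [-4.1  7.7] rms 2.12
['wrist'] base [0.5656 0.2464 0.082 ] rel [ 0.003   0.0011 -0.0026] tilt deg x,y [ 0.1 -1.7] rms 0.46
med wrist [0.5644 0.2457] 0.57
med side [0.5633 0.2505] 0.94
[0.5627 0.2454 0.1526]
t 22.725 [0.5627 0.2454 0.153 ] R [[0.998, -0.001, -0.068], [0.068, -0.0, 0.998], [-0.001, -1.0, -0.0]] q [ 0.22  0.34  1.57 -0.    1.23 -1.42]
wrist cup_small [(0.62, [263, 229, 368, 377])]
wrist cup_medium [(0.72, [280, 194, 361, 263])]
cup_medium [0.5632 0.2456] 6.22
t 22.875 [0.5626 0.2454 0.1529] R [[0.998, -0.001, -0.068], [0.068, -0.0, 0.998], [-0.001, -1.0, -0.0]] q [ 0.22  0.34  1.57 -0.    1.23 -1.42]
side cup_small [(0.88, [272, 238, 306, 314]), (0.55, [373, 278, 385, 305])]
side cup_medium [(0.95, [267, 307, 310, 348]), (0.49, [275, 239, 308, 317])]
cup_medium [0.5695 0.216 ] 6.12
t 23.025 [0.5626 0.2453 0.1528] R [[0.998, -0.001, -0.068], [0.068, -0.0, 0.998], [-0.001, -1.0, -0.0]] q [ 0.22  0.34  1.57 -0.    1.23 -1.42]
scene cup_small [(0.76, [205, 140, 230, 189]), (0.51, [348, 204, 375, 242])]
scene cup_medium [(0.69, [202, 195, 243, 222]), (0.62, [209, 182, 235, 209])]
cup_medium [0.5533 0.2323] 3.18
```

View pics/z13.png

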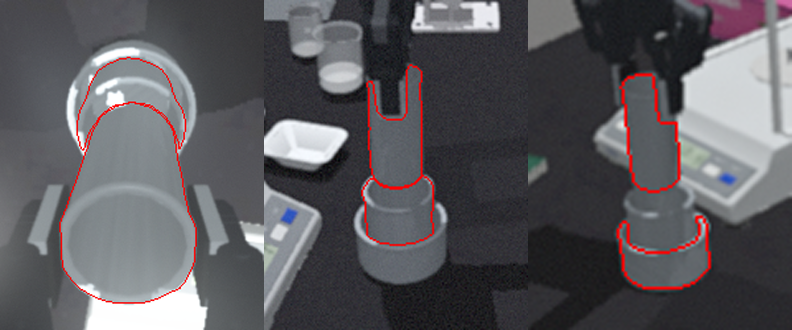

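Run:
```python
from h import *
o=ctrl.get_obs()
outs=[]
for cam,(x0,y0,w,h) in (("side",(230,220,120,150)),("scene",(170,120,96,120))):
    im0=ctrl.camera(cam)[:,:,::-1];cp=pose(cam,o)
    for t in (0,-4):
        im=cv2.resize(im0[y0:y0+h,x0:x0+w],None,fx=4,fy=4,interpolation=cv2.INTER_CUBIC).copy()
        im=np.clip(im.astype(float)*1.6,0,255).astype(np.uint8)
        ax=np.array([np.tan(np.radians(t)),0,1]);ax/=np.linalg.norm(ax)
        top=np.array([.5633,.2457,.1528+.024]);q=cyl(top-.092*ax,ax,.092,.021,.021)
        hpts=cv2.convexHull(proj(q,cp).astype(np.float32))[:,0]
        cv2.polylines(im,[np.int32(((hpts-[x0,y0])*4+2))],True,(0,0,255),1)
        outs.append(cv2.resize(im,(384,480 if 0 else 480)))
cv2.imwrite("pics/tl.png",np.hstack([cv2.resize(i,(200,250)) for i in outs]) if 0 else cv2.resize(np.hstack(outs[:2]),(768,480)))
cv2.imwrite("pics/tl2.png",cv2.resize(np.hstack(outs[2:]),(768,480)))
```

```text
(no output)
```

View pics/tl.png

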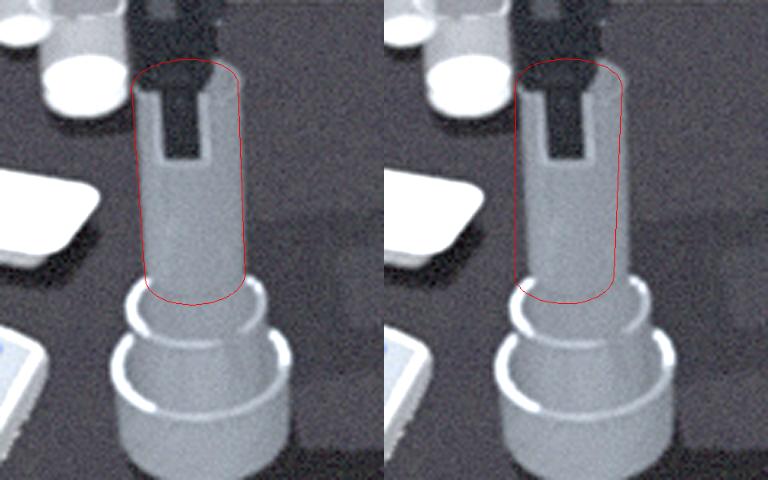

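View pics/tl2.png

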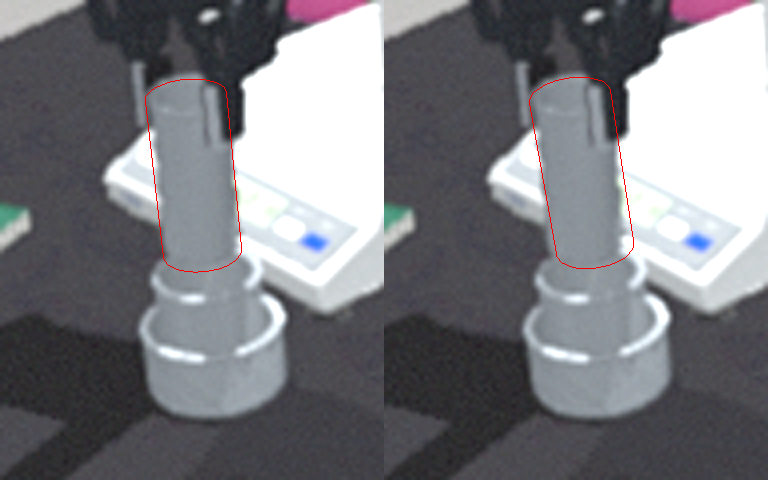

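```bash
python3 -m pendant '[-0.001,-0.0005,-0.004,0,0,0,0.03,0,0,-0.008,0,0,0,0.03,0,0,-0.008,0,0,0,0.03,0,0,0,0,0,0,0.03]';python3 b.py wrist w14 cup_small cup_medium
```

```text
time_s: 23.78
eef_pos: [0.5608, 0.2446, 0.1314]
eef_rot: [-0.706, 0.707, 0.023, -0.025]
wrist_force: [-0.3, 1.7, -0.1]
opening: 0.478
t 23.775 [0.5608 0.2446 0.1314] R [[0.998, -0.003, -0.068], [0.068, -0.001, 0.998], [-0.003, -1.0, -0.001]] q [ 0.22  0.37  1.59 -0.    1.19 -1.42]
wrist cup_small [(0.74, [263, 228, 369, 379])]
wrist cup_medium [(0.85, [272, 200, 366, 285])]
cup_medium [0.5641 0.2457] 5.22
```

View pics/w14.png

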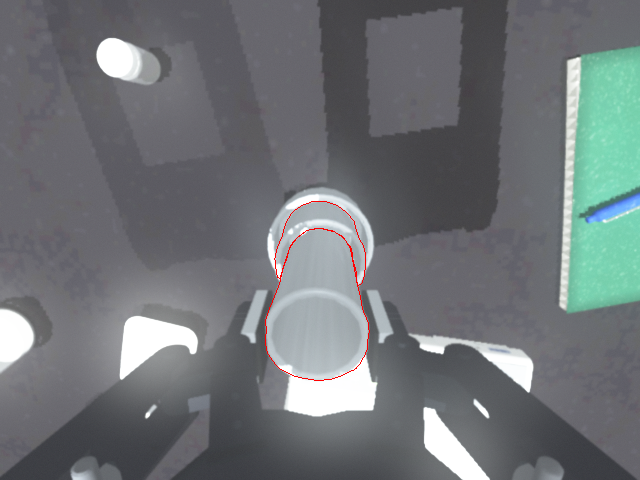

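```bash
python3 -m pendant '[0,0,-0.008,0,0,0,0.03,0,0,-0.01,0,0,0,0.03,0,0,-0.01,0,0,0,0.03,0,0,-0.008,0,0,0,0.03,0,0,-0.005,0,0,0,0.03,0,0,0,0,0,0,0.03]';python3 b.py wrist w15 cup_small cup_medium; python3 b.py side s15 cup_small cup_medium
```

```text
time_s: 24.68
eef_pos: [0.5614, 0.2448, 0.0912]
eef_rot: [-0.707, 0.707, 0.023, -0.025]
wrist_force: [0.5, 0.2, -0.4]
opening: 0.477
t 24.675 [0.5614 0.2448 0.0912] R [[0.998, -0.002, -0.068], [0.068, -0.0, 0.998], [-0.002, -1.0, -0.0]] q [ 0.22  0.42  1.61 -0.    1.12 -1.42]
wrist cup_small [(0.89, [265, 246, 369, 378])]
wrist cup_medium [(0.92, [266, 211, 376, 292])]
cup_medium [0.562  0.2455] 12.91
t 24.825 [0.5619 0.245  0.0922] R [[0.998, -0.0, -0.068], [0.068, -0.0, 0.998], [-0.0, -1.0, -0.0]] q [ 0.22  0.42  1.61 -0.    1.12 -1.42]
side cup_small [(0.67, [274, 278, 307, 326])]
side cup_medium [(0.87, [268, 309, 313, 348])]
cup_medium [0.57   0.2141] 7.09
```

View pics/w15.png

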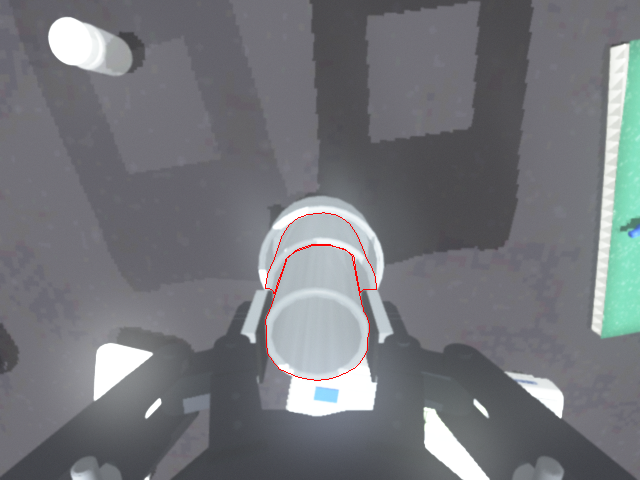

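View pics/s15.png

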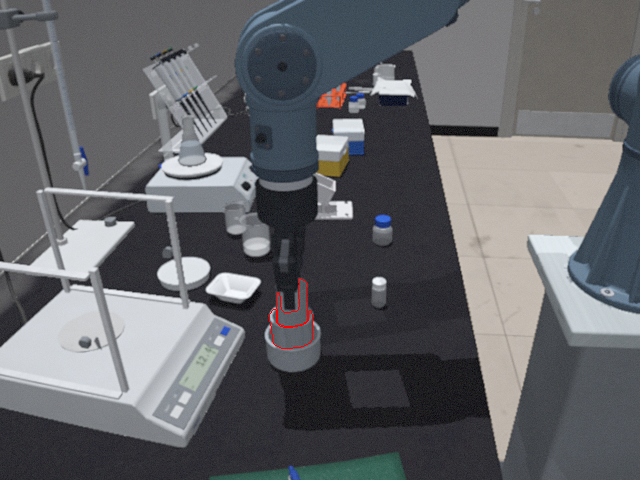

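Going well. Expected floor at TCP about 0.078; creep down with force checks.

```bash
python3 -m pendant '[0,0,-0.004,0,0,0,0.03,0,0,-0.003,0,0,0,0.03,0,0,0,0,0,0,0.03]';python3 -m pendant '[0,0,-0.002,0,0,0,0.03,0,0,0,0,0,0,0.03]';python3 -m pendant '[0,0,-0.0015,0,0,0,0.03,0,0,0,0,0,0,0.03]'
```

```text
time_s: 25.35
eef_pos: [0.5612, 0.2448, 0.0843]
eef_rot: [-0.707, 0.707, 0.023, -0.025]
wrist_force: [-0.5, -0.8, -1.0]
opening: 0.477
time_s: 25.6
eef_pos: [0.5615, 0.2448, 0.0826]
eef_rot: [-0.707, 0.707, 0.024, -0.025]
wrist_force: [0.3, 0.1, -1.8]
opening: 0.474
time_s: 25.85
eef_pos: [0.5615, 0.2448, 0.0812]
eef_rot: [-0.707, 0.707, 0.024, -0.024]
wrist_force: [-0.2, 0.9, -0.4]
opening: 0.478
```

```bash
python3 -m pendant '[0,0,-0.001,0,0,0,0.03,0,0,0,0,0,0,0.03]'
```

```text
time_s: 26.1
eef_pos: [0.5616, 0.2449, 0.0802]
eef_rot: [-0.707, 0.707, 0.024, -0.024]
wrist_force: [-0.1, -0.5, -1.2]
opening: 0.48
```

```bash
python3 -m pendant '[0,0,-0.001,0,0,0,0.03,0,0,0,0,0,0,0.03]'
```

```text
time_s: 26.35
eef_pos: [0.5616, 0.2448, 0.0792]
eef_rot: [-0.707, 0.707, 0.024, -0.024]
wrist_force: [-0.8, 0.9, -1.0]
opening: 0.478
```

```bash
python3 -m pendant '[0,0,-0.001,0,0,0,0.03,0,0,0,0,0,0,0.03]'
```

```text
time_s: 26.6
eef_pos: [0.5615, 0.2449, 0.0782]
eef_rot: [-0.707, 0.707, 0.024, -0.025]
wrist_force: [0.5, -0.3, -1.3]
opening: 0.477
```

```bash
python3 -m pendant '[0,0,-0.001,0,0,0,0.03,0,0,0,0,0,0,0.03]'
```

```text
time_s: 26.85
eef_pos: [0.5615, 0.2449, 0.0772]
eef_rot: [-0.707, 0.707, 0.024, -0.025]
wrist_force: [0.5, -0.0, -1.5]
opening: 0.477
```

```bash
python3 b.py side s16 cup_small
python3 - <<'E'
import cv2
cv2.imwrite("pics/s16z.png",cv2.resize(cv2.imread("pics/s16.png")[230:390,220:380],(600,600),interpolation=cv2.INTER_CUBIC))
E
```

```text
t 26.85 [0.5615 0.2449 0.0772] R [[0.998, -0.001, -0.068], [0.068, -0.0, 0.998], [-0.001, -1.0, -0.0]] q [ 0.22  0.44  1.62 -0.    1.09 -1.42]
side cup_small [(0.69, [276, 288, 309, 327])]
```

View pics/s16z.png

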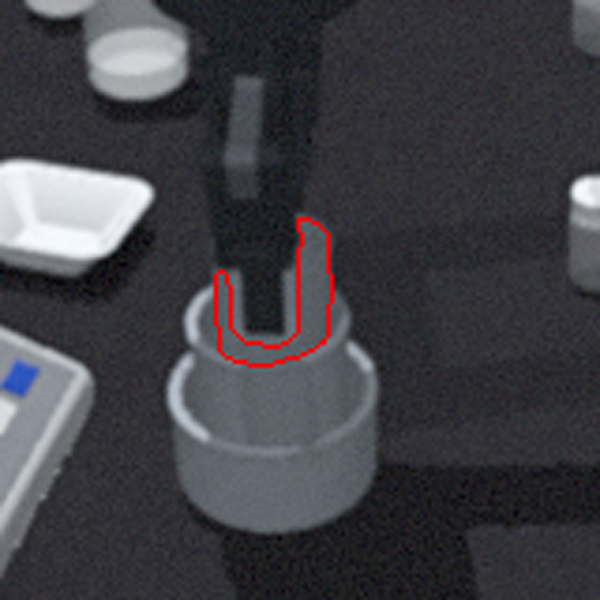

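```bash
python3 -m pendant '[0,0,-0.001,0,0,0,0.03,0,0,0,0,0,0,0.03]'
```

```text
time_s: 27.2
eef_pos: [0.562, 0.245, 0.0769]
eef_rot: [-0.707, 0.707, 0.024, -0.024]
wrist_force: [-0.1, 0.2, 3.4]
opening: 0.475
```

```bash
python3 -m pendant '[0,0,-0.001,0,0,0,0.03,0,0,0,0,0,0,0.03]'
```

```text
time_s: 27.45
eef_pos: [0.5626, 0.2451, 0.0768]
eef_rot: [0.707, -0.707, -0.024, 0.024]
wrist_force: [-1.5, -0.2, 8.8]
opening: 0.476
```

```bash
python3 -m pendant '[0,0,0.0005,0,0,0,0.05,0,0,0,0,0,0,0.055,0,0,0,0,0,0,0.07,0,0,0,0,0,0,0.07,0,0,0,0,0,0,0.07]'; python3 b.py wrist w17 cup_small;python3 b.py side s17 cup_small
```

```text
time_s: 28.08
eef_pos: [0.5616, 0.2448, 0.0757]
eef_rot: [-0.707, 0.707, 0.024, -0.025]
wrist_force: [0.1, -0.1, 0.1]
opening: 0.818
t 28.075 [0.5616 0.2448 0.0757] R [[0.998, -0.001, -0.068], [0.068, -0.0, 0.998], [-0.001, -1.0, -0.0]] q [ 0.22  0.44  1.62 -0.    1.09 -1.42]
wrist cup_small [(0.83, [269, 256, 375, 384])]
t 28.175 [0.5616 0.2448 0.0757] R [[0.998, -0.001, -0.068], [0.068, -0.0, 0.998], [-0.001, -1.0, -0.0]] q [ 0.22  0.44  1.62 -0.    1.09 -1.42]
side cup_small [(0.6, [276, 292, 306, 325])]
```

View pics/w17.png

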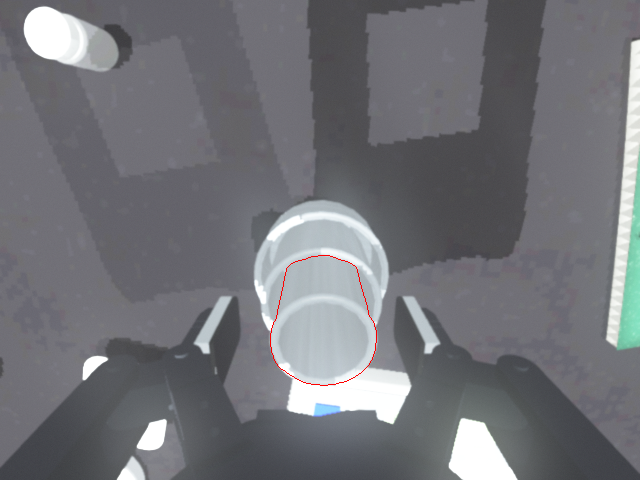

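View pics/s17.png

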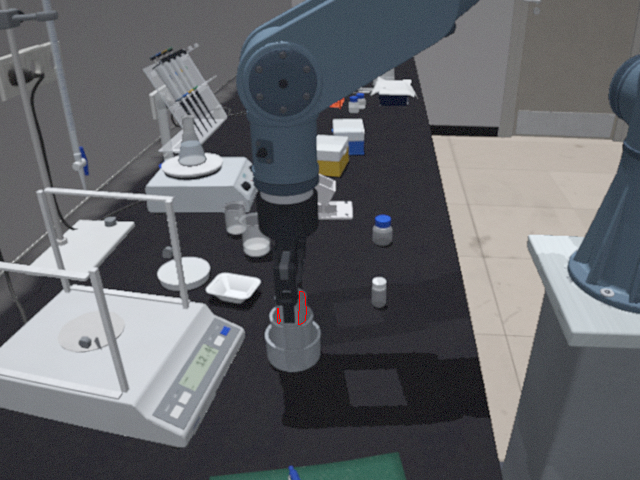

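Released; fingers clear on both sides. Withdraw and check.

```bash
python3 -m pendant '[0,0,0.004,0,0,0,0.0854,0,0,0.01,0,0,0,0.0854,0,0,0.03,0,0,0,0.0854,0,0,0.05,0,0,0,0.0854,0,0,0.04,0,0,0,0.0854,0,0,0.01,0,0,0,0.0854,0,0,0,0,0,0,0.0854,0,0,0,0,0,0,0.0854]'; python3 b.py wrist w18 cup_small; python3 b.py side s18 cup_small;python3 b.py scene c18 cup_small
python3 - <<'E'
from h import *
o=ctrl.get_obs()
outs=[]
for cam,(x0,y0,w,h) in (("side",(240,250,104,120)),("scene",(170,140,104,120)),("wrist",(240,140,160,184))):
    im=ctrl.camera(cam)[:,:,::-1];cp=pose(cam,o)
    k=260/w
    im=cv2.resize(im[y0:y0+h,x0:x0+w],None,fx=k,fy=k,interpolation=cv2.INTER_CUBIC)
    for c,z0,col in(("cup_large",0,(255,0,0)),("cup_medium",.005,(0,255,0)),("cup_small",.010,(0,0,255))):
        h_,r,rr=SZ[c]
        p=proj(cyl(np.array([.5635,.2455,z0]),np.array([0,0,1.]),h_,r,rr)[48:],cp)
        cv2.polylines(im,[np.int32((p-[x0,y0])*k+k/2)],True,col,1)
    outs.append(cv2.resize(im,(260,300)))
cv2.imwrite("pics/fin.png",np.hstack(outs))
E
```

```text
time_s: 29.28
eef_pos: [0.5605, 0.2446, 0.2178]
eef_rot: [-0.706, 0.707, 0.023, -0.026]
wrist_force: [-0.4, -1.0, 0.6]
opening: 1.003
t 29.275 [0.5605 0.2446 0.2178] R [[0.998, -0.004, -0.068], [0.068, -0.001, 0.998], [-0.004, -1.0, -0.001]] q [ 0.22  0.28  1.52 -0.    1.35 -1.42]
wrist cup_small [(0.74, [294, 197, 347, 262]), (0.31, [279, 175, 359, 239])]
t 29.375 [0.5606 0.2446 0.2178] R [[0.998, -0.004, -0.068], [0.068, -0.001, 0.998], [-0.004, -1.0, -0.001]] q [ 0.22  0.28  1.52 -0.    1.35 -1.42]
side cup_small [(0.85, [271, 289, 306, 326])]
t 29.475 [0.561  0.2447 0.2183] R [[0.998, -0.003, -0.068], [0.068, -0.001, 0.998], [-0.003, -1.0, -0.001]] q [ 0.22  0.28  1.52 -0.    1.35 -1.42]
scene cup_small [(0.43, [207, 184, 239, 210])]
```

View pics/fin.png

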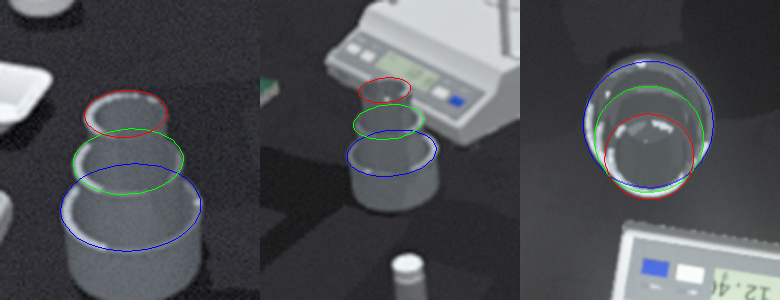

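View pics/c18.png

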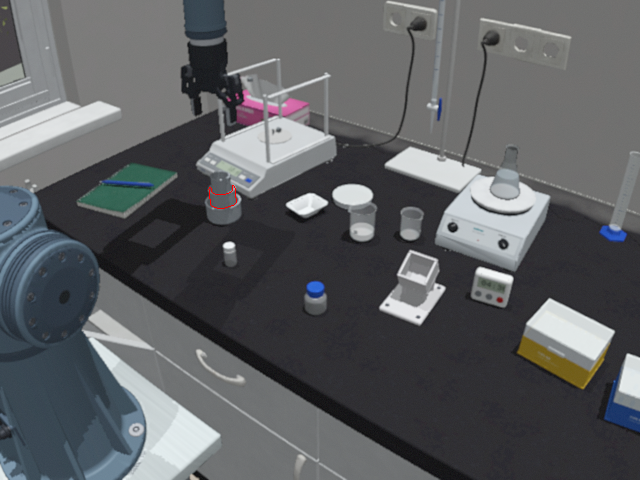

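The nested rims lie where they should when each cup stands on the floor below it: 40, 71 and 102 mm up. The cups look upright, and the other things are where they were.

Run:
```python
from bench import ctrl
print(ctrl.hand_in())
```

```text
the job is handed in; nothing more can be done
None
```

The three cups are nested where the large cup stands: the medium cup went into the large one first, then the small cup came out of its stand and went into the medium one. I handed the job in at about 30 s of the 69 s allowed.

- **Placing:** I lowered each cup in small steps until the wrist showed floor contact, about 9 N both times, and only then opened the fingers. I then withdrew straight up.
- **Final check:** The rims, drawn at 40, 71 and 102 mm above the worktop, match all three camera pictures to within a few pixels. The cups look upright, the gripper is clear, and the other things look unmoved.
- **Disagreements:**
  - With the small cup in the gripper, the side and scene silhouettes alone suggested a lean of 4 to 8 degrees. An overlay on the pictures and the wrist camera showed it upright, so I went with those.
  - The two fits disagreed by about 6 degrees on which way the stand leans. I settled that from the edges of its foot.
  - The network's scene detection of the small cup in the final picture was weak (0.43), and its outline was on the medium cup.

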